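Hang up the ring bracket and lay the conduit fittings in the tray, hubs one way

ROBOT

A 6-joint arm with a two-finger parallel gripper is mounted at the origin on the work surface. World frame = base frame: x ahead of the robot, y to its left, z up, the work surface at z = 0. Lengths are in m, angles in degrees, forces in N, time in s.
With the tool pointing down it reaches from about 0.325 to 0.9 m from the base axis. Payload 6.1 kg.
Tool frame: the origin (TCP) lies at the very end of the fingers, on their centre line; the grasp point (between the pads) lies 19 mm behind it; z points along the fingers, y is the line along which they close (so a half turn about z gives the same grasp; the last joint's range is limited). The gripper opens to 85 mm and grips with 20 to 120 N. Pads are 22 mm wide; open, the fingers measure 114 mm over their backs; the gripper's body (76 mm by 85 mm) begins 54 mm behind the grasp point. The pads swing forward as they close: fully open they stand 13 mm farther back than shut.
Start: joints at [62.217, 12.628, 87.462, -0, 79.91, -7.225], TCP at [0.219, 0.585, 0.231] pointing down, gripper open.
Joint ranges: [-170.65, 170.65], [-52.31, 119.04], [5.05, 147.46], [-71.25, 251.25], [11.57, 151.72], [-153.62, 153.62]. Speed limits (degrees/s): [147.25, 147.25, 172.46, 180, 180, 180].

INTERFACE

Orientations are given as [roll, pitch, yaw] about the fixed x, y, z axes, in that order (R = Rz(yaw) Ry(pitch) Rx(roll)).
In Python, from plant import state, get_image, calibration, hand_in, masks_of, landmark_of gives the robot as it stands.
- The arm moves only by the tool drive_tool, never from a script. Its argument "deltas" is a list of rows, each an object of numbers: "tx", "ty", "tz": the shift along the tool's x, y, z each as a share of 250 mm, from -1 to 1; "rx", "ry", "rz": the turn, a rotation vector about the tool's x, y, z each as a share of 1.5 rad, from -1 to 1. In form: [{"tx": .., "ty": .., "tz": .., "rx": .., "ry": .., "rz": ..}, ...]. A call has 1 to 8 rows; each row is the pose to reach, as a shift and turn from the pose commanded when the call began, along the tool's axes at that moment; what a row does not reach only later rows make up. A row lasts 1/12 s, in which the tool goes at most 41.7 mm and 7.16 degrees, less where a joint would pass 70% of its speed; a pose out of reach is approached as far as the arm can. A call with a number of a shift or a turn outside -1 to 1 is refused whole. A call with a gripper value outside its range is refused whole. "claw" is the finger opening in mm, from 0 to 85.4, set as the call begins (left out, the last holds). The fingers move at their own pace and stop on an object; "newtons" is the grip in N (left out, the last holds). Time passes only in rows, so rows that repeat a pose let the fingers close. It gives the time, the measured TCP pose, the force, the opening and the grip force at its end, in the units of the state.
- state(): the state, without advancing time (a new reading comes with each control period).
- get_image(name): name is "scene" or "side" or "wrist"; returns (picture, depth): 480x640x3 uint8, blue, green, red; 480x640 float32, m along the optical axis (not along the pixel's ray), 0 where there is no reading.
- calibration(name): a dict with "K" (3x3 intrinsics, pixels), "rvec" (rotation vector, rad) and "tvec" (3), from world to camera coordinates, as OpenCV has them. Camera axes: x right, y down, z forward; pixel columns grow to the right and rows downward; lengths in m; the calibration is good to about 2 mm. A picture is of the moment at which its call begins: read the wrist's pose just before it. calibration takes no time and is no camera call; for the wrist camera it gives the pose at the moment of the call.
- hand_in(): hands the job in; it is judged then, once.
Trained networks look in the newest picture that a camera, given by its name, has taken for a name from the list of things; names that differ only in an ending like _2 or _b are one class to them, and where a whole thing is asked for, a point or a joint stands for the part that bears it (a point fixed in the world has none). Each returns a list of dicts, best first, with "confidence" (0 to 1); they miss things now and then, are a little off and sometimes report something else, mostly with a low value. They report only what shows in the picture. A call takes as long as a camera call.
- masks_of(camera, thing): "mask" (480x640 bool, what is visible of it) and "location" ([column, row] as shares, 0 to 1, of the picture: columns of its width, rows of its height, amid what is visible of it).
- landmark_of(camera, thing): "location" ([column, row] as shares, 0 to 1, of the picture: columns of its width, rows of its height: a listed point, or the origin of a listed thing).
The state is a dict: "t": time; "q": joint angles; "qd": joint speeds; "tau": joint torques, N m; "tool_pos": TCP position; "ee_rot": TCP orientation; "force": force on the tool from outside, world axes, zero at the start; "wrist_torque": the same for the moment, N m; "gripper_width": finger opening in m; "grasp_force": force on a finger pad.
Only numpy, scipy, OpenCV 4.12 (cv2) and the standard library are available. Lean on these libraries where they do the work, as an engineer would, in place of code of your own. Each camera call takes 0.05 s, during which the arm holds its last target. There are 200 camera calls.

TASK

The ring bracket standing in the cardboard tray is in the way: first take it out and hang it by its ring on the hook of the stand, and let go of it. Then lay the three conduit fittings flat in the tray, one in each lane and lengthwise along it, covers up, all with their threaded hub end towards the tray's tall end. Do not shift or upset the other things on the table.

Things in the scene. Friction and masses are not known exactly. Their poses are not given: they have to be found in the camera images.
- tray: low cardboard tray, fixed, in mm: 210 long (x), 242 wide (y), floor 4 thick, walls 5 thick. Sides and one end 24 high; the tall end (+x) 56 high with a dark hand slot. Two dividers along x (4 thick, 14 high, at y = -38, +38) make three lanes 200 mm long: middle 72 wide, centre y = 0; outer 76 wide, centres y = -77, +77. Origin: centre of underside, z up
- hook: dark steel stand, fixed, in mm: round foot 100 across, 12 high; post 16 across, 210 high; one level round bar 10 across, its axis 190 above the table, from the post along the stand's -x for 78, then bending up to a tip 94 from the post axis, tip top 217 above the table. Origin: centre of the foot's underside; z up
- bracket: steel ring bracket, upright, starts in the middle lane, 128 mm high, 220 g: foot 54 across, 6 thick; stem 14 across; 12-sided band ring in its y-z plane, 55 inside, 65 outside, 14 wide along x, centre 68 up, ears to 45 each side; boss on top 18 across, 99 to 128 up, to grip. x: axis of the ring's opening (half a turn alike). Origin: centre of the foot's underside
- bracket_eye (a point): centre of the ring's opening, 68 mm above the bracket's underside on its axis; on the hook it comes to rest about 23.5 mm below the axis of the bar
- fitting_a: oblong aluminium conduit fitting on its flat back, 120 mm long, 36 wide, 34 high, 250 g: a box 90 long with a flat grey screwed cover on top and, on ONE end only, a round threaded hub 26 across, 30 long, axis 16 up. Origin: middle of the 120 length, at the underside; x towards the hub (box x -60 to +30, hub +30 to +60), z up through the cover. All three alike
- fitting_b: oblong aluminium conduit fitting on its flat back, 120 mm long, 36 wide, 34 high, 250 g: a box 90 long with a flat grey screwed cover on top and, on ONE end only, a round threaded hub 26 across, 30 long, axis 16 up. Origin: middle of the 120 length, at the underside; x towards the hub (box x -60 to +30, hub +30 to +60), z up through the cover. All three alike
- fitting_c: oblong aluminium conduit fitting on its flat back, 120 mm long, 36 wide, 34 high, 250 g: a box 90 long with a flat grey screwed cover on top and, on ONE end only, a round threaded hub 26 across, 30 long, axis 16 up. Origin: middle of the 120 length, at the underside; x towards the hub (box x -60 to +30, hub +30 to +60), z up through the cover. All three alike
- fitting_a_hub (a point): middle of the outer end face of the hub of fitting_a
- fitting_b_hub (a point): middle of the outer end face of the hub of fitting_b
- fitting_c_hub (a point): middle of the outer end face of the hub of fitting_c
- coupling_a: bystander: upright steel pipe coupling, 44 mm in diameter, 45 high; origin at its underside
- coupling_b: bystander: upright steel pipe coupling, 52 mm in diameter, 50 high; origin at its underside
- elbow: bystander: steel pipe elbow standing on one mouth, about 64 mm high; origin at its underside
- square_box: bystander: open square steel junction box, 80 by 80 mm, 40 high; origin at its underside
- jar: bystander: closed jar, 64 mm in diameter, 85 high; origin at its underside
- reducer: bystander: stepped steel pipe reducer, 52 mm in diameter, 50 high; origin at its underside
- screwdriver: bystander: screwdriver 200 mm long with a black handle, lying on the table

How it is judged:
By the outcome, as a careful person would: the job done as asked, in the order asked, and still so for the second after the job is handed in, with the robot touching nothing.
It also fails if it takes over 72 s, if anything falls off the work surface, if the arm or the gripper's body presses on something with over 40 N, if the wrist force passes 120 N, or if a joint passes its speed limit or range.

## Working session

There is one attempt and no reset: what is moved stays moved. The work goes in short steps, Python scripts to look and compute and a tool call to move; the robot and the scene stay as the last step left them, time stands still between calls to the robot, and variables do not carry over. Pictures are saved under pics/ and viewed, at most 10 in all, crops included, and the job is handed in when it is done.

Besides the shell and the picture viewer there is one more tool, called after "Request:" as name(argument=value, ...) on one line, values as JSON. drive_tool: Moves the arm, as the interface text tells. Its arguments: {"type":"object","properties":{"deltas":{"type":"array","items":{"type":"object","properties":{"tx":{"type":"number","minimum":-1,"maximum":1},"ty":{"type":"number","minimum":-1,"maximum":1},"tz":{"type":"number","minimum":-1,"maximum":1},"rx":{"type":"number","minimum":-1,"maximum":1},"ry":{"type":"number","minimum":-1,"maximum":1},"rz":{"type":"number","minimum":-1,"maximum":1}}}},"claw":{"type":"number"},"newtons":{"type":"number"}},"required":["deltas"]}

```bash
ls; mkdir -p pics; python3 - <<'E'
from plant import *
import cv2,numpy as np
s=state();print(s['t'],s['tool_pos'],s['ee_rot'],s['gripper_width'])
for n in ['scene','side']:
    im,d=get_image(n);cv2.imwrite(f'pics/{n}0.png',im);np.savez(f'{n}0.npz',im=im,d=d)
    c=calibration(n);print(n,c)
E
```

```text
pics
0.0 [0.2191821  0.58465433 0.23019412] [-1.79888394e+02 -1.23384894e-02  1.59444988e+02] 0.0849387622678721
scene {'K': array([[536.80346276,   0.        , 319.88726538],
       [  0.        , 536.80346276, 240.43688567],
       [  0.        ,   0.        ,   1.        ]]), 'rvec': array([ 1.91555878,  1.82979819, -0.56392007]), 'tvec': array([-0.03350451, -0.35484932,  1.59676009])}
side {'K': array([[487.31103415,   0.        , 309.87913989],
       [  0.        , 487.31103415, 236.97499933],
       [  0.        ,   0.        ,   1.        ]]), 'rvec': array([ 2.25775403, -0.07461697,  0.05232702]), 'tvec': array([-0.47932123,  0.09813431,  1.41889457])}
```

View pics/scene0.png

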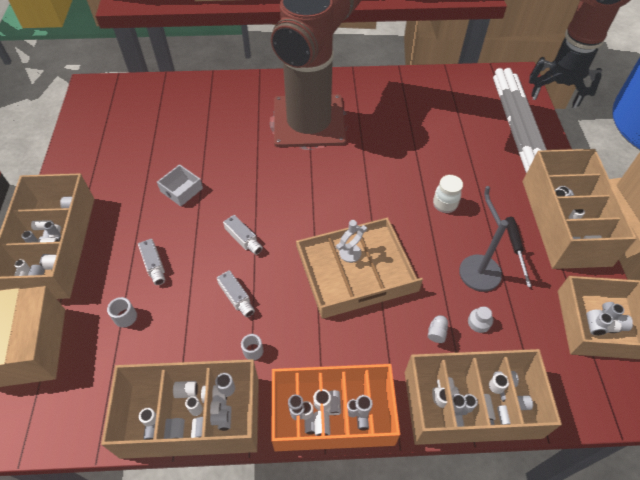

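View pics/side0.png

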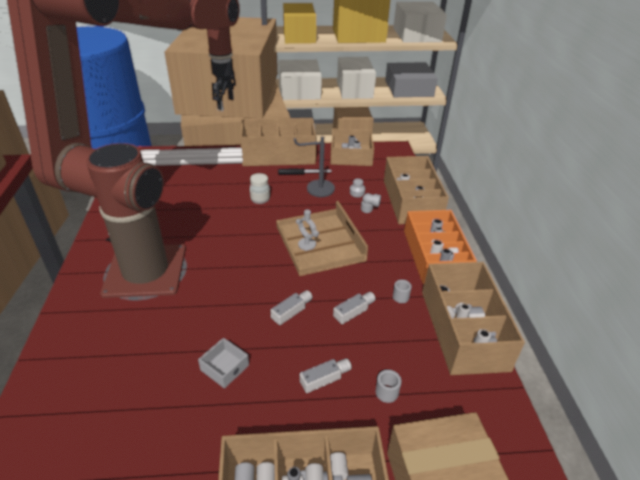

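The scene view shows the tray around (358,265), tall end at the bottom, with the bracket at (350,243). The hook stand is at (482,270), with its bar reaching to (488,192). The fittings are at (243,235), (236,293) and (152,262), hubs toward the lower right. The side view shows the same layout from the other side. Next I'll measure positions.

```bash
cat > h.py <<'E'
import numpy as np,cv2,pickle
from scipy.spatial.transform import Rotation as Ro
from plant import *
def cloud(d,c):
    v,u=np.mgrid[:480,:640]; K=c['K']
    P=np.dstack([(u-K[0,2])*d/K[0,0],(v-K[1,2])*d/K[1,1],d])
    R=cv2.Rodrigues(c['rvec'])[0]
    W=(P-c['tvec'].ravel())@R
    W[d<=0]=np.nan
    return W
def proj(p,c):
    return cv2.projectPoints(np.atleast_2d(np.float64(p)),c['rvec'],c['tvec'],c['K'],None)[0][:,0]
def plane_pt(uv,c,z):
    R=cv2.Rodrigues(c['rvec'])[0]; C=-R.T@c['tvec'].ravel()
    r=R.T@np.linalg.inv(c['K'])@[uv[0],uv[1],1]
    return C+r*(z-C[2])/r[2]
E
python3 - <<'E'
from h import *
out={}
for n in ['scene','side']:
    im,d=get_image(n);c=calibration(n);W=cloud(d,c);o={'im':im,'d':d,'c':c}
    for th in ['fitting_a','bracket','tray','hook']:
        m=masks_of(n,th);o['m_'+th]=m
        for k in m:
            P=W[k['mask']];P=P[~np.isnan(P[:,0])]
            print(n,th,round(k['confidence'],2),k['mask'].sum(),np.round(np.median(P,0),3),np.round(P.min(0),3),np.round(P.max(0),3))
    for th,z in [('fitting_a_hub',.016),('fitting_a',0),('bracket_eye',.072),('bracket',.004),('hook',0),('tray',0)]:
        m=landmark_of(n,th);o['l_'+th]=m
        for k in m:
            uv=np.array(k['location'])*[640,480]
            print(n,'LM',th,round(k['confidence'],2),np.round(plane_pt(uv,c,z),3))
    out[n]=o
pickle.dump(out,open('o.pkl','wb'))
print(state()['t'])
E
```

```text
scene fitting_a 0.87 674 [ 0.496 -0.392  0.033] [ 0.408 -0.43  -0.003] [ 0.549 -0.361  0.043]
scene fitting_a 0.81 660 [ 0.426 -0.181  0.032] [ 0.37  -0.229 -0.004] [ 0.473 -0.135  0.04 ]
scene fitting_a 0.61 803 [ 0.589 -0.19   0.032] [ 0.53  -0.241 -0.004] [ 0.644 -0.148  0.04 ]
scene bracket 0.85 753 [0.481 0.084 0.047] [ 0.383  0.048 -0.001] [0.508 0.121 0.138]
scene tray 0.88 7353 [0.528 0.099 0.006] [ 0.382 -0.047 -0.003] [0.65  0.24  0.062]
scene hook 0.94 1788 [0.55  0.388 0.013] [ 0.369  0.344 -0.006] [0.598 0.485 0.218]
scene hook 0.33 694 [0.481 0.084 0.048] [0.383 0.049 0.001] [0.508 0.12  0.138]
scene LM fitting_a_hub 0.72 [ 0.548 -0.368  0.016]
scene LM fitting_a_hub 0.65 [ 0.637 -0.157  0.016]
scene LM fitting_a 0.94 [ 0.489 -0.402  0.   ]
scene LM fitting_a 0.92 [ 0.59  -0.185  0.   ]
scene LM fitting_a 0.66 [ 0.424 -0.175  0.   ]
scene LM fitting_a 0.36 [0.546 0.395 0.   ]
scene LM bracket_eye 0.86 [0.472 0.085 0.072]
scene LM bracket 0.56 [0.475 0.083 0.004]
scene LM hook 0.63 [0.542 0.392 0.   ]
scene LM tray 0.59 [0.511 0.099 0.   ]
side fitting_a 0.94 627 [ 0.411
[... 544 characters left out ...]
0.008] [ 0.387 -0.047 -0.003] [0.648 0.283 0.062]
side tray 0.73 688 [ 0.624 -0.446  0.032] [ 0.597 -0.469 -0.002] [ 0.663 -0.379  0.055]
side tray 0.5 494 [0.329 0.329 0.058] [ 0.297  0.312 -0.007] [0.36  0.529 0.091]
side hook 0.81 571 [0.543 0.388 0.016] [ 0.453  0.341 -0.584] [0.682 1.851 0.215]
side LM fitting_a_hub 0.9 [ 0.542 -0.374  0.016]
side LM fitting_a 0.82 [ 0.48  -0.397  0.   ]
side LM fitting_a 0.72 [ 0.587 -0.2    0.   ]
side LM fitting_a 0.7 [ 0.422 -0.183 -0.   ]
side LM bracket_eye 0.71 [0.489 0.087 0.072]
side LM bracket_eye 0.15 [ 0.471 -0.442  0.072]
side LM bracket 0.76 [0.475 0.091 0.004]
side LM hook 0.82 [0.539 0.397 0.   ]
side LM tray 0.77 [0.515 0.11  0.   ]
1.2
```

```bash
python3 - <<'E'
from h import *
out=pickle.load(open('o.pkl','rb'))
W={n:cloud(out[n]['d'],out[n]['c']) for n in out}
# table plane check
for n in W:
    P=W[n].reshape(-1,3)
    s=(P[:,0]>.3)&(P[:,0]<.36)&(P[:,1]>-.1)&(P[:,1]<.1)&(abs(P[:,2])<.02); print(n,'table z',np.median(P[s,2]),P[s,2].std())
A={n:W[n].reshape(-1,3) for n in W}
from scipy.optimize import minimize
print('fittings')
for cx,cy in [(.49,-.397),(.423,-.18),(.586,-.195)]:
    for n in W:
        P=A[n];s=(np.hypot(P[:,0]-cx,P[:,1]-cy)<.085)
        T=P[s&(P[:,2]>.030)&(P[:,2]<.045)]
        T2=P[s&(P[:,2]>.008)&(P[:,2]<.045)]
        r=cv2.minAreaRect((T[:,:2]*1000).astype(np.float32))
        m=T[:,:2].mean(0);u,S,v=np.linalg.svd(T[:,:2]-m);ax=v[0]
        ax=ax*np.sign(ax[0])
        al=(T2[:,:2]-m)@ax; T_al=(T[:,:2]-m)@ax; T_p=(T[:,:2]-m)@[-ax[1],ax[0]]
        print(n,len(T),np.round(m,4),'yaw',np.degrees(np.arctan2(ax[1],ax[0])).round(1),'zmed',np.median(T[:,2]).round(4),'top along',np.percentile(T_al,[1,99]).round(4),'perp',np.percentile(T_p,[1,99]).round(4),'all along',np.percentile(al,[.5,99.5]).round(4),[np.round(x,1) for x in r])
print('hook')
for n in W:
    P=A[n];s=np.hypot(P[:,0]-.5,P[:,1]-.39)<.16
    B=P[s&(P[:,2]>.178)&(P[:,2]<.225)]
    print(n,len(B));print(np.round(B[np.argsort(B[:,0])][::max(1,len(B)//25)],3).tolist())
    F=P[s&(P[:,2]>.008)&(P[:,2]<.016)&(np.hypot(P[:,0]-.545,P[:,1]-.393)<.07)]
    print('foot',cv2.minEnclosingCircle((F[:,:2]*1000).astype(np.float32)),np.median(F,0).round(3))
    Q=P[s&(P[:,2]>.03)&(P[:,2]<.17)&(np.hypot(P[:,0]-.545,P[:,1]-.393)<.03)];print('post',len(Q),np.median(Q,0).round(4))
print('bracket')
for n in W:
    P=A[n];s=np.hypot(P[:,0]-.476,P[:,1]-.085)<.055
    T=P[s&(P[:,2]>.122)&(P[:,2]<.14)];print(n,'boss top',len(T),T.mean(0).round(4),T.min(0).round(3),T.max(0).round(3))
    R=P[s&(P[:,2]>.05)&(P[:,2]<.1)];m=R.mean(0);v=np.linalg.svd(R[:,:2]-m[:2])[2][0];print(' ring',len(R),m.round(4),'in-plane dir',np.degrees(np.arctan2(v[1],v[0])).round(1))
print('tray')
for n in W:
    P=A[n];s=(abs(P[:,0]-.515)<.16)&(abs(P[:,1]-.1)<.17)
    T=P[s&(P[:,2]>.015)&(P[:,2]<.08)&(np.hypot(P[:,0]-.478,P[:,1]-.084)>.06)]
    H=P[s&(P[:,2]>.05)&(P[:,2]<.065)&(P[:,0]>.56)]
    r=cv2.minAreaRect((T[:,:2]*1000).astype(np.float32));print(n,r)
    v=np.linalg.svd(H[:,:2]-H[:,:2].mean(0))[2][0];print(' tall',len(H),H.mean(0).round(4),np.degrees(np.arctan2(v[1],v[0])).round(2),H.min(0).round(3),H.max(0).round(3))
E
```

```text
scene table z 0.0004689943518040558 0.002446957122361897
side table z 0.0015341913575026267 0.0020787117800871637
fittings
scene 464 [ 0.4802 -0.3985] yaw 22.7 zmed 0.0341 top along [-0.0471  0.0621] perp [-0.0171  0.0174] all along [-0.048   0.0701] [array([ 489.3, -394.5]), array([116.6,  35.5]), np.float64(22.4)]
side 556 [ 0.477  -0.3997] yaw 23.1 zmed 0.0349 top along [-0.0465  0.0678] perp [-0.0166  0.0189] all along [-0.0478  0.0711] [array([ 486.5, -394.6]), array([117.8,  37.9]), np.float64(23.4)]
scene 430 [ 0.4124 -0.1859] yaw 40.1 zmed 0.0344 top along [-0.0466  0.0631] perp [-0.017   0.0172] all along [-0.048   0.0703] [array([ 420.7, -179.4]), array([117.9,  36.1]), np.float64(38.6)]
side 378 [ 0.4094 -0.1873] yaw 39.7 zmed 0.0348 top along [-0.046   0.0649] perp [-0.0166  0.0188] all along [-0.0472  0.0725] [array([ 418.8, -178.3]), array([120. ,  37.2]), np.float64(38.7)]
scene 520 [ 0.5783 -0.1952] yaw 31.8 zmed 0.034 top along [-0.0475  0.0646] perp [-0.017   0.0174] all along [-0.0493  0.0697] [array([ 586.4, -189.4]), array([120.6,  35.9]), np.float64(32.4)]
side 
[... 1597 characters left out ...]
1 0.388 0.013]
post 157 [0.5449 0.3899 0.1097]
bracket
scene boss top 54 [0.478  0.084  0.1313] [0.466 0.077 0.123] [0.487 0.091 0.138]
 ring 229 [0.4788 0.0829 0.077 ] in-plane dir -51.8
side boss top 36 [0.4751 0.0833 0.1306] [0.467 0.075 0.122] [0.483 0.099 0.135]
 ring 150 [0.4763 0.0821 0.0748] in-plane dir -51.8
tray
scene ((515.5794067382812, 96.03753662109375), (216.39454650878906, 244.17718505859375), 14.928044319152832)
 tall 336 [0.6169 0.1187 0.0552] -75.15 [0.583 0.006 0.05 ] [0.65  0.238 0.062]
side ((559.361572265625, 109.15738677978516), (302.1156311035156, 254.70989990234375), 14.860638618469238)
 tall 146 [0.616  0.1165 0.0559] -75.31 [0.583 0.004 0.05 ] [0.646 0.236 0.062]
```

```bash
cat >> h.py <<'E'
def plan(*targets, start=None):
    """targets (x,y,z,yaw) TCP; prints the row (shares) from each previous pose."""
    s=state(); p=np.array(s['tool_pos']); R=Ro.from_euler('xyz',s['ee_rot'],degrees=True)
    print('t',round(s['t'],2),'at',np.round(p,4),np.round(s['ee_rot'],1),'w',round(s['gripper_width']*1e3,1))
    for x,y,z,w in targets:
        d=R.inv().apply(np.array([x,y,z])-p)/.25
        T=Ro.from_euler('xyz',[180,0,w],degrees=True)
        v=(R.inv()*T).as_rotvec()/1.5
        print(dict(zip(['tx','ty','tz','rx','ry','rz'],np.round(np.r_[d,v],3).tolist())), 'rows>=',np.ceil(max(np.linalg.norm(d)*250/41.7,np.degrees(np.linalg.norm(v)*1.5)/7.16)))
        p=np.array([x,y,z]);R=T
E
python3 - <<'E'
from h import *
plan((.31,.42,.25,110),(.40,.24,.25,60),(.476,.0835,.21,38))
E
```

```text
t 1.2 at [0.2195 0.5852 0.2313] [-180.     0.   159.4] w 85.4
{'tx': -0.571, 'ty': -0.492, 'tz': -0.075, 'rx': 0.0, 'ry': 0.0, 'rz': 0.575} rows>= 7.0
{'tx': -0.8, 'ty': 0.092, 'tz': 0.0, 'rx': 0.0, 'ry': -0.0, 'rz': 0.582} rows>= 7.0
{'tx': -0.39, 'ty': 0.576, 'tz': 0.16, 'rx': -0.0, 'ry': -0.0, 'rz': 0.256} rows>= 5.0
```

Request:
drive_tool(deltas=[{"tx": -0.571,"ty": -0.492,"tz": -0.075,"rz": 0.575},{"tx": -0.571,"ty": -0.492,"tz": -0.075,"rz": 0.575},{"tx": -0.571,"ty": -0.492,"tz": -0.075,"rz": 0.575},{"tx": -0.571,"ty": -0.492,"tz": -0.075,"rz": 0.575},{"tx": -0.571,"ty": -0.492,"tz": -0.075,"rz": 0.575},{"tx": -0.571,"ty": -0.492,"tz": -0.075,"rz": 0.575},{"tx": -0.571,"ty": -0.492,"tz": -0.075,"rz": 0.575},{"tx": -0.571,"ty": -0.492,"tz": -0.075,"rz": 0.575}], claw=85)

```text
schema error: expected keys tx, ty, tz, rx, ry, rz
```

Request:
drive_tool(deltas=[{"tx": -0.8,"ty": 0.092,"rz": 0.582},{"tx": -0.8,"ty": 0.092,"rz": 0.582},{"tx": -0.8,"ty": 0.092,"rz": 0.582},{"tx": -0.8,"ty": 0.092,"rz": 0.582},{"tx": -0.8,"ty": 0.092,"rz": 0.582},{"tx": -0.8,"ty": 0.092,"rz": 0.582},{"tx": -0.8,"ty": 0.092,"rz": 0.582},{"tx": -0.8,"ty": 0.092,"rz": 0.582}])

```text
schema error: expected keys tx, ty, tz, rx, ry, rz
```

Request:
drive_tool(deltas=[{"tx": -0.39,"ty": 0.576,"tz": 0.16,"rz": 0.256},{"tx": -0.39,"ty": 0.576,"tz": 0.16,"rz": 0.256},{"tx": -0.39,"ty": 0.576,"tz": 0.16,"rz": 0.256},{"tx": -0.39,"ty": 0.576,"tz": 0.16,"rz": 0.256},{"tx": -0.39,"ty": 0.576,"tz": 0.16,"rz": 0.256},{"tx": -0.39,"ty": 0.576,"tz": 0.16,"rz": 0.256},{"tx": -0.39,"ty": 0.576,"tz": 0.16,"rz": 0.256},{"tx": -0.39,"ty": 0.576,"tz": 0.16,"rz": 0.256}])

```text
schema error: expected keys tx, ty, tz, rx, ry, rz
```

```bash
python3 - <<'E'
from h import *
c=calibration('wrist');im,d=get_image('wrist');cv2.imwrite('pics/w1.png',im)
W=cloud(d,c);P=W.reshape(-1,3);P=P[~np.isnan(P[:,0])]
np.savez('w1.npz',im=im,d=d,**c)
s=np.hypot(P[:,0]-.476,P[:,1]-.084)<.055
T=P[s&(P[:,2]>.122)&(P[:,2]<.14)];print('boss',len(T),T.mean(0).round(4) if len(T) else '',(T.min(0)+T.max(0))/2)
R=P[s&(P[:,2]>.04)&(P[:,2]<.1)];m=R.mean(0);v=np.linalg.svd(R[:,:2]-m[:2])[2][0];print(len(R),m.round(4),np.degrees(np.arctan2(v[1],v[0])))
plan((.476,.0835,.106,38))
E
```

```text
Traceback (most recent call last):
ValueError: zero-size array to reduction operation minimum which has no identity
```

View pics/w1.png

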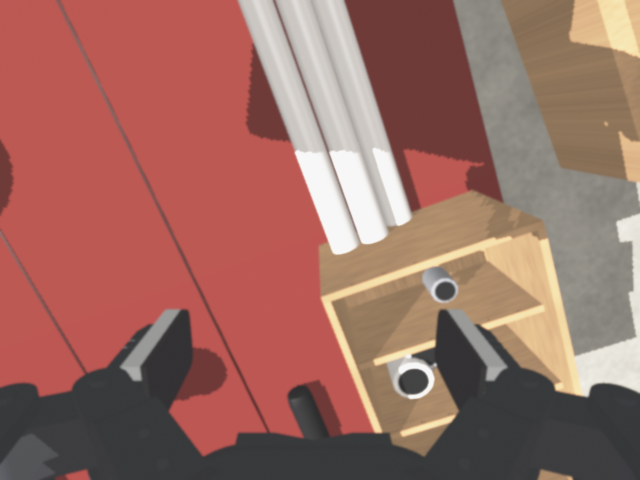

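All six keys are required in every row, so nothing moved. That wrist view was taken at the start pose: open fingers at (155,350) and (475,350), with pipes and a tray beyond.

Request:
drive_tool(deltas=[{"tx": -0.571,"ty": -0.492,"tz": -0.075,"rx": 0,"ry": 0,"rz": 0.575},{"tx": -0.571,"ty": -0.492,"tz": -0.075,"rx": 0,"ry": 0,"rz": 0.575},{"tx": -0.571,"ty": -0.492,"tz": -0.075,"rx": 0,"ry": 0,"rz": 0.575},{"tx": -0.571,"ty": -0.492,"tz": -0.075,"rx": 0,"ry": 0,"rz": 0.575},{"tx": -0.571,"ty": -0.492,"tz": -0.075,"rx": 0,"ry": 0,"rz": 0.575},{"tx": -0.571,"ty": -0.492,"tz": -0.075,"rx": 0,"ry": 0,"rz": 0.575},{"tx": -0.571,"ty": -0.492,"tz": -0.075,"rx": 0,"ry": 0,"rz": 0.575},{"tx": -0.571,"ty": -0.492,"tz": -0.075,"rx": 0,"ry": 0,"rz": 0.575}], claw=85)

```text
t: 1.92
tool_pos: [0.3105, 0.4194, 0.2505]
ee_rot: [180.0, -0.0, 109.7]
force: [0.4, -0.1, 0.4]
gripper_width: 0.0849
grasp_force: 0.0
```

Request:
drive_tool(deltas=[{"tx": -0.8,"ty": 0.092,"tz": 0,"rx": 0,"ry": 0,"rz": 0.582},{"tx": -0.8,"ty": 0.092,"tz": 0,"rx": 0,"ry": 0,"rz": 0.582},{"tx": -0.8,"ty": 0.092,"tz": 0,"rx": 0,"ry": 0,"rz": 0.582},{"tx": -0.8,"ty": 0.092,"tz": 0,"rx": 0,"ry": 0,"rz": 0.582},{"tx": -0.8,"ty": 0.092,"tz": 0,"rx": 0,"ry": 0,"rz": 0.582},{"tx": -0.8,"ty": 0.092,"tz": 0,"rx": 0,"ry": 0,"rz": 0.582},{"tx": -0.8,"ty": 0.092,"tz": 0,"rx": 0,"ry": 0,"rz": 0.582},{"tx": -0.8,"ty": 0.092,"tz": 0,"rx": 0,"ry": 0,"rz": 0.582}])

```text
t: 2.58
tool_pos: [0.4004, 0.2394, 0.2501]
ee_rot: [180.0, -0.0, 59.9]
force: [-0.1, -0.4, -0.5]
gripper_width: 0.0848
grasp_force: 0.0
```

Request:
drive_tool(deltas=[{"tx": -0.39,"ty": 0.576,"tz": 0.16,"rx": 0,"ry": 0,"rz": 0.256},{"tx": -0.39,"ty": 0.576,"tz": 0.16,"rx": 0,"ry": 0,"rz": 0.256},{"tx": -0.39,"ty": 0.576,"tz": 0.16,"rx": 0,"ry": 0,"rz": 0.256},{"tx": -0.39,"ty": 0.576,"tz": 0.16,"rx": 0,"ry": 0,"rz": 0.256},{"tx": -0.39,"ty": 0.576,"tz": 0.16,"rx": 0,"ry": 0,"rz": 0.256},{"tx": -0.39,"ty": 0.576,"tz": 0.16,"rx": 0,"ry": 0,"rz": 0.256},{"tx": -0.39,"ty": 0.576,"tz": 0.16,"rx": 0,"ry": 0,"rz": 0.256}])

```text
t: 3.17
tool_pos: [0.4758, 0.0837, 0.2098]
ee_rot: [-179.9, 0.0, 38.2]
force: [0.3, 0.4, 0.5]
gripper_width: 0.0849
grasp_force: 0.0
```

```bash
python3 - <<'E'
from h import *
c=calibration('wrist');im,d=get_image('wrist');cv2.imwrite('pics/w2.png',im)
W=cloud(d,c);P=W.reshape(-1,3);P=P[~np.isnan(P[:,0])]
np.savez('w2.npz',im=im,d=d,**c)
s=np.hypot(P[:,0]-.476,P[:,1]-.084)<.055
for a,b in [(.122,.14),(.04,.1),(.055,.08)]:
    R=P[s&(P[:,2]>a)&(P[:,2]<b)]
    if len(R)>5:
        m=R.mean(0);v=np.linalg.svd(R[:,:2]-m[:2])[2][0];print(a,len(R),m.round(4),(R.min(0)+R.max(0))/2,np.degrees(np.arctan2(v[1],v[0])))
plan((.476,.0835,.106,38))
E
```

```text
0.122 848 [0.4777 0.0861 0.1308] [0.47699103 0.08547521 0.12793784] -142.55103336551488
0.04 2996 [0.4781 0.0863 0.0703] [0.47697172 0.08544696 0.07012296] -51.60261632242675
0.055 1032 [0.4784 0.0866 0.0731] [0.47697172 0.08544696 0.06748152] -51.63164396769625
t 3.22 at [0.4757 0.0845 0.2101] [-180.    -0.    38.2] w 85.2
{'tx': -0.002, 'ty': 0.004, 'tz': 0.416, 'rx': -0.001, 'ry': -0.0, 'rz': 0.003} rows>= 3.0
```

View pics/w2.png

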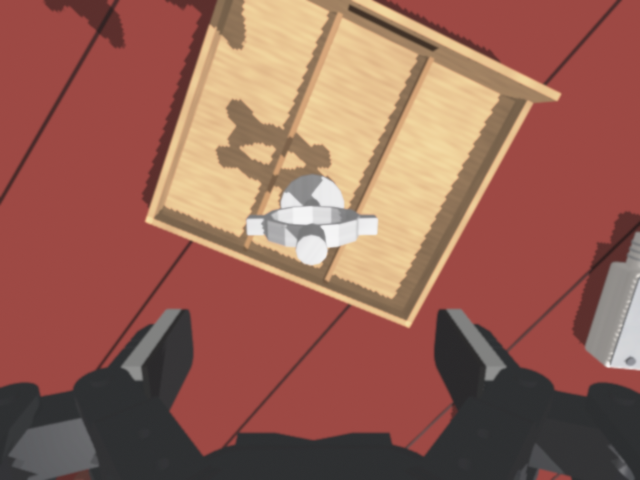

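The wrist view shows the ring's ears level with the image, at (257,226) and (367,226), and the boss at (312,250). The yaw matches, so I'll descend and grip.

Request:
drive_tool(deltas=[{"tx": 0.004,"ty": 0.002,"tz": 0.416,"rx": 0,"ry": 0,"rz": 0},{"tx": 0.004,"ty": 0.002,"tz": 0.416,"rx": 0,"ry": 0,"rz": 0},{"tx": 0.004,"ty": 0.002,"tz": 0.416,"rx": 0,"ry": 0,"rz": 0},{"tx": 0.004,"ty": 0.002,"tz": 0.416,"rx": 0,"ry": 0,"rz": 0},{"tx": 0.004,"ty": 0.002,"tz": 0.416,"rx": 0,"ry": 0,"rz": 0}])

```text
t: 3.63
tool_pos: [0.476, 0.0852, 0.1058]
ee_rot: [-179.9, 0.1, 38.2]
force: [0.6, -0.1, 0.7]
gripper_width: 0.0851
grasp_force: 0.0
```

Request:
drive_tool(deltas=[{"tx": 0,"ty": 0,"tz": 0,"rx": 0,"ry": 0,"rz": 0},{"tx": 0,"ty": 0,"tz": 0,"rx": 0,"ry": 0,"rz": 0},{"tx": 0,"ty": 0,"tz": 0,"rx": 0,"ry": 0,"rz": 0},{"tx": 0,"ty": 0,"tz": 0,"rx": 0,"ry": 0,"rz": 0},{"tx": 0,"ty": 0,"tz": 0,"rx": 0,"ry": 0,"rz": 0},{"tx": 0,"ty": 0,"tz": 0,"rx": 0,"ry": 0,"rz": 0},{"tx": 0,"ty": 0,"tz": 0,"rx": 0,"ry": 0,"rz": 0},{"tx": 0,"ty": 0,"tz": 0,"rx": 0,"ry": 0,"rz": 0}], claw=10, newtons=60)

```text
t: 4.3
tool_pos: [0.4775, 0.084, 0.1069]
ee_rot: [-180.0, -0.1, 38.0]
force: [-2.0, 1.6, 6.3]
gripper_width: 0.0159
grasp_force: 58.5
```

```bash
python3 - <<'E'
from h import *
z=np.load('w2.npz');c={k:z[k] for k in('K','rvec','tvec')};P=cloud(z['d'],c).reshape(-1,3);P=P[~np.isnan(P[:,0])]
s=(np.hypot(P[:,0]-.515,P[:,1]-.095)<.2)&(np.hypot(P[:,0]-.477,P[:,1]-.085)>.06)
T=P[s&(P[:,2]>.012)&(P[:,2]<.07)]
print(cv2.minAreaRect((T[:,:2]*1000).astype(np.float32)))
# template fit of tray: rim (z>.02) points lie in walls; dividers z .010-.017
from scipy.optimize import minimize
D=T[(T[:,2]<.017)]; Rm=T[(T[:,2]>.021)]
def cost(p):
    def loc(Q):
        q=Q[:,:2]-p[:2]; ca,sa=np.cos(p[2]),np.sin(p[2]); return q@[ca,sa],q@[-sa,ca]
    x,y=loc(Rm); e=np.minimum(abs(abs(x)-.1025),abs(abs(y)-.1185)); 
    return np.minimum(e,.01).mean()
b=min((minimize(cost,[.515+a,.095+e,np.radians(14.9)],method='Nelder-Mead') for a in(-.003,0,.003) for e in(-.003,0,.003)),key=lambda r:r.fun)
print(b.x[:2],np.degrees(b.x[2]),b.fun,len(Rm))
E
```

```text
((517.1412963867188, 96.66262817382812), (210.94532775878906, 243.0724639892578), 14.778657913208008)
[0.51519874 0.09631994] 14.669089735466944 0.0014155947273694098 10378
```

Request:
drive_tool(deltas=[{"tx": 0,"ty": 0,"tz": -0.575,"rx": 0,"ry": 0,"rz": 0},{"tx": 0,"ty": 0,"tz": -0.575,"rx": 0,"ry": 0,"rz": 0},{"tx": 0,"ty": 0,"tz": -0.575,"rx": 0,"ry": 0,"rz": 0},{"tx": 0,"ty": 0,"tz": -0.575,"rx": 0,"ry": 0,"rz": 0},{"tx": 0,"ty": 0,"tz": -0.575,"rx": 0,"ry": 0,"rz": 0},{"tx": 0,"ty": 0,"tz": -0.575,"rx": 0,"ry": 0,"rz": 0}])

```text
t: 4.8
tool_pos: [0.4776, 0.0835, 0.2505]
ee_rot: [179.9, -0.1, 38.0]
force: [-0.3, -0.6, -3.4]
gripper_width: 0.0157
grasp_force: 59.4
```

```bash
python3 - <<'E'
from h import *
plan((.42,.23,.25,24),(.416,.370,.25,10))
out=pickle.load(open('o.pkl','rb'))
for n in out:
    P=cloud(out[n]['d'],out[n]['c']).reshape(-1,3)
    B=P[(P[:,0]>.455)&(P[:,0]<.535)&(abs(P[:,1]-.385)<.025)&(P[:,2]>.18)&(P[:,2]<.2)]
    # median y per x-bin
    f=np.polyfit(B[:,0]-.5,B[:,1],1);print(n,len(B),np.degrees(np.arctan(f[0])),'y at .5',f[1],'z top',np.percentile(B[:,2],95))
    H=P[(np.hypot(P[:,0]-.547,P[:,1]-.393)<.02)&(P[:,2]>.203)&(P[:,2]<.216)];print(' post top',len(H),H.mean(0))
    T=P[(np.hypot(P[:,0]-.455,P[:,1]-.376)<.02)&(P[:,2]>.205)&(P[:,2]<.225)];print(' tip',len(T),T.mean(0),T.min(0),T.max(0))
E
```

```text
t 4.8 at [0.4776 0.0835 0.2505] [ 1.799e+02 -1.000e-01  3.800e+01] w 15.7
{'tx': 0.179, 'ty': -0.604, 'tz': 0.001, 'rx': 0.001, 'ry': -0.001, 'rz': 0.163} rows>= 4.0
{'tx': 0.213, 'ty': -0.518, 'tz': -0.0, 'rx': 0.0, 'ry': -0.0, 'rz': 0.163} rows>= 4.0
scene 152 9.150955029260663 y at .5 0.38389951927992083 z top 0.19806580143807545
 post top 49 [0.54789065 0.39268023 0.2091268 ]
 tip 29 [0.45603962 0.37708215 0.21126838] [0.45066527 0.3725598  0.20514393] [0.46141615 0.38292714 0.21808296]
side 67 11.230856875979645 y at .5 0.38510628150461845 z top 0.19897810511279126
 post top 16 [0.54498762 0.39139546 0.20905208]
 tip 13 [0.45400805 0.37667241 0.21285072] [0.44935245 0.37070824 0.20507003] [0.45946619 0.38081887 0.21882186]
```

Request:
drive_tool(deltas=[{"tx": 0.179,"ty": -0.604,"tz": 0,"rx": 0,"ry": 0,"rz": 0.163},{"tx": 0.179,"ty": -0.604,"tz": 0,"rx": 0,"ry": 0,"rz": 0.163},{"tx": 0.179,"ty": -0.604,"tz": 0,"rx": 0,"ry": 0,"rz": 0.163},{"tx": 0.179,"ty": -0.604,"tz": 0,"rx": 0,"ry": 0,"rz": 0.163},{"tx": 0.179,"ty": -0.604,"tz": 0,"rx": 0,"ry": 0,"rz": 0.163},{"tx": 0.179,"ty": -0.604,"tz": 0,"rx": 0,"ry": 0,"rz": 0.163}])

```text
t: 5.3
tool_pos: [0.4169, 0.2315, 0.2468]
ee_rot: [-180.0, 0.3, 24.3]
force: [0.2, -0.6, -2.8]
gripper_width: 0.0159
grasp_force: 59.6
```

Request:
drive_tool(deltas=[{"tx": 0.213,"ty": -0.518,"tz": 0,"rx": 0,"ry": 0,"rz": 0.163},{"tx": 0.213,"ty": -0.518,"tz": 0,"rx": 0,"ry": 0,"rz": 0.163},{"tx": 0.213,"ty": -0.518,"tz": 0,"rx": 0,"ry": 0,"rz": 0.163},{"tx": 0.213,"ty": -0.518,"tz": 0,"rx": 0,"ry": 0,"rz": 0.163},{"tx": 0.213,"ty": -0.518,"tz": 0,"rx": 0,"ry": 0,"rz": 0.163},{"tx": 0.213,"ty": -0.518,"tz": 0,"rx": 0,"ry": 0,"rz": 0.163},{"tx": 0.213,"ty": -0.518,"tz": 0,"rx": 0,"ry": 0,"rz": 0.163},{"tx": 0.213,"ty": -0.518,"tz": 0,"rx": 0,"ry": 0,"rz": 0.163}])

```text
t: 5.97
tool_pos: [0.4157, 0.3683, 0.2487]
ee_rot: [179.9, 0.1, 9.9]
force: [-0.1, 0.5, -1.1]
gripper_width: 0.0158
grasp_force: 59.9
```

```bash
python3 - <<'E'
from h import *
plan((.416,.370,.236,10),(.5025,.3850,.236,10),(.5025,.3850,.201,10))
p=np.array(state()['tool_pos'])
ims=[]
for n in ['scene','side']:
    c=calibration(n);im,d=get_image(n);P=cloud(d,c).reshape(-1,3);P=P[~np.isnan(P[:,0])]
    L=P-(p-[0,0,.0345])
    R=L[(np.hypot(L[:,0],L[:,1])<.055)&(L[:,2]>-.035)&(L[:,2]<.03)]
    m=R.mean(0);v=np.linalg.svd(R[:,:2]-m[:2])[2][0];print(n,len(R),m.round(4),'inplane',np.degrees(np.arctan2(v[1],v[0])))
    F=L[(np.hypot(L[:,0],L[:,1])<.05)&(L[:,2]>-.08)&(L[:,2]<-.055)];print(' foot',len(F),F.mean(0).round(4),F.min(0).round(4),F.max(0).round(4))
    u,w=proj(p,c)[0].astype(int);u=min(max(u,100),540);w=min(max(w,100),380)
    ims.append(cv2.resize(im[w-100:w+100,u-100:u+100],(400,400)))
cv2.imwrite('pics/h1.png',np.hstack(ims))
E
```

```text
t 5.97 at [0.4157 0.3683 0.2487] [1.799e+02 1.000e-01 9.900e+00] w 15.8
{'tx': 0.002, 'ty': -0.006, 'tz': 0.051, 'rx': 0.001, 'ry': 0.001, 'rz': -0.001} rows>= 1.0
{'tx': 0.351, 'ty': 0.001, 'tz': 0.0, 'rx': 0.0, 'ry': 0.0, 'rz': 0.0} rows>= 3.0
{'tx': 0.0, 'ty': -0.0, 'tz': 0.14, 'rx': 0.0, 'ry': 0.0, 'rz': 0.0} rows>= 1.0
scene 457 [ 0.0081 -0.0007 -0.0034] inplane 96.89455885551443
 foot 290 [ 0.0049 -0.0025 -0.0625] [-0.0231 -0.0267 -0.0718] [ 0.0281  0.0262 -0.0555]
side 157 [ 0.0074 -0.0043 -0.0015] inplane -91.85781657661083
 foot 106 [-0.0012 -0.0049 -0.0605] [-0.0273 -0.0286 -0.067 ] [ 0.0232  0.0243 -0.0556]
```

View pics/h1.png

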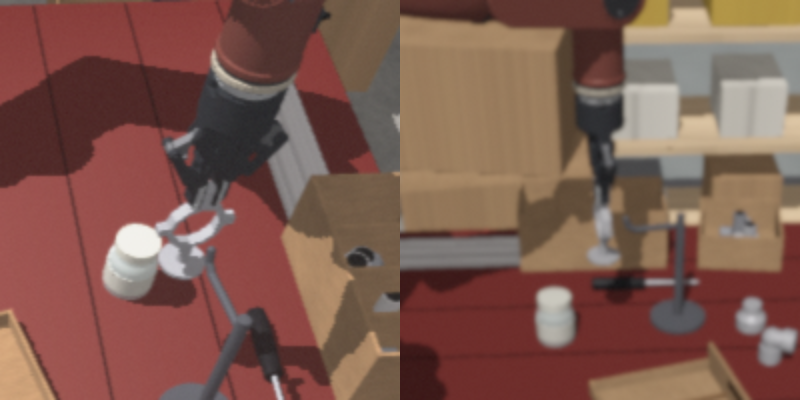

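The bracket hangs upright just short of the hook tip, with the ring facing the bar: left panel ring at (195,222), hook tip at (212,255). I'll lower it and slide it on.

Request:
drive_tool(deltas=[{"tx": 0.002,"ty": -0.006,"tz": 0.051,"rx": 0,"ry": 0,"rz": 0},{"tx": 0.002,"ty": -0.006,"tz": 0.051,"rx": 0,"ry": 0,"rz": 0},{"tx": 0.002,"ty": -0.006,"tz": 0.051,"rx": 0,"ry": 0,"rz": 0}])

```text
t: 6.32
tool_pos: [0.415, 0.3709, 0.2356]
ee_rot: [179.9, 0.1, 10.0]
force: [0.0, 0.1, -2.0]
gripper_width: 0.0158
grasp_force: 59.9
```

Request:
drive_tool(deltas=[{"tx": 0.06,"ty": 0,"tz": 0,"rx": 0,"ry": 0,"rz": 0},{"tx": 0.12,"ty": 0,"tz": 0,"rx": 0,"ry": 0,"rz": 0},{"tx": 0.18,"ty": 0,"tz": 0,"rx": 0,"ry": 0,"rz": 0},{"tx": 0.24,"ty": 0,"tz": 0,"rx": 0,"ry": 0,"rz": 0},{"tx": 0.3,"ty": 0,"tz": 0,"rx": 0,"ry": 0,"rz": 0},{"tx": 0.35,"ty": 0,"tz": 0,"rx": 0,"ry": 0,"rz": 0},{"tx": 0.35,"ty": 0,"tz": 0,"rx": 0,"ry": 0,"rz": 0}])

```text
t: 6.9
tool_pos: [0.5037, 0.3867, 0.2368]
ee_rot: [180.0, -0.1, 9.9]
force: [-0.7, 0.2, -1.9]
gripper_width: 0.0156
grasp_force: 59.8
```

```bash
python3 - <<'E'
from h import *
plan((.5025,.3850,.201,10))
s=state();print(s['force'],s['wrist_torque'])
p=np.array(s['tool_pos'])
ims=[]
for n in ['scene','side']:
    c=calibration(n);im,d=get_image(n)
    u,w=proj(p,c)[0].astype(int)
    ims.append(cv2.resize(im[w-60:w+60,u-60:u+60],(400,400),interpolation=cv2.INTER_CUBIC))
cv2.imwrite('pics/h2.png',np.hstack(ims))
E
```

```text
t 6.9 at [0.5037 0.3867 0.2368] [ 1.8e+02 -1.0e-01  9.9e+00] w 15.6
{'tx': -0.006, 'ty': 0.006, 'tz': 0.143, 'rx': 0.0, 'ry': -0.001, 'rz': -0.001} rows>= 1.0
[-0.70831893  0.1809034  -1.92690421] [-0.01870248  0.06531523 -0.00169959]
```

View pics/h2.png

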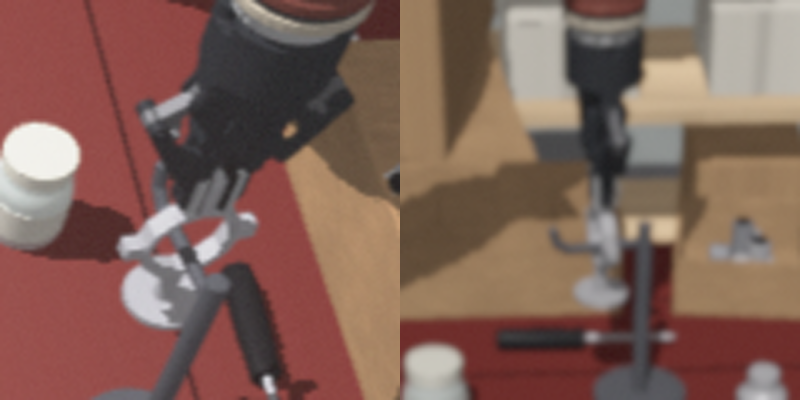

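The bar now passes through the ring: left panel, ring at (190,240) with the bar running through it. I'll lower it gently until the ring takes the load.

Request:
drive_tool(deltas=[{"tx": -0.002,"ty": 0.004,"tz": 0.03,"rx": 0,"ry": 0,"rz": 0},{"tx": -0.002,"ty": 0.004,"tz": 0.06,"rx": 0,"ry": 0,"rz": 0},{"tx": -0.002,"ty": 0.004,"tz": 0.09,"rx": 0,"ry": 0,"rz": 0},{"tx": -0.002,"ty": 0.004,"tz": 0.115,"rx": 0,"ry": 0,"rz": 0},{"tx": -0.002,"ty": 0.004,"tz": 0.128,"rx": 0,"ry": 0,"rz": 0},{"tx": -0.002,"ty": 0.004,"tz": 0.128,"rx": 0,"ry": 0,"rz": 0}])

```text
t: 7.5
tool_pos: [0.5005, 0.3854, 0.2034]
ee_rot: [179.9, 0.1, 10.0]
force: [-0.3, 0.6, -1.2]
gripper_width: 0.0158
grasp_force: 59.8
```

Request:
drive_tool(deltas=[{"tx": 0,"ty": 0,"tz": 0.008,"rx": 0,"ry": 0,"rz": 0},{"tx": 0,"ty": 0,"tz": 0.008,"rx": 0,"ry": 0,"rz": 0}])

```text
t: 7.67
tool_pos: [0.5015, 0.3859, 0.203]
ee_rot: [-180.0, -0.0, 10.0]
force: [-0.4, -0.3, -1.9]
gripper_width: 0.0158
grasp_force: 59.8
```

Request:
drive_tool(deltas=[{"tx": 0,"ty": 0,"tz": 0.008,"rx": 0,"ry": 0,"rz": 0},{"tx": 0,"ty": 0,"tz": 0.008,"rx": 0,"ry": 0,"rz": 0}])

```text
t: 7.83
tool_pos: [0.5019, 0.3861, 0.2016]
ee_rot: [-180.0, -0.1, 10.0]
force: [-0.2, -0.0, -1.9]
gripper_width: 0.0161
grasp_force: 60.2
```

Request:
drive_tool(deltas=[{"tx": 0,"ty": 0,"tz": 0.006,"rx": 0,"ry": 0,"rz": 0},{"tx": 0,"ty": 0,"tz": 0.006,"rx": 0,"ry": 0,"rz": 0}])

```text
t: 8.0
tool_pos: [0.502, 0.3862, 0.2015]
ee_rot: [-180.0, -0.1, 10.0]
force: [-1.9, -2.0, 5.3]
gripper_width: 0.0156
grasp_force: 60.8
```

Request:
drive_tool(deltas=[{"tx": 0,"ty": 0,"tz": 0,"rx": 0,"ry": 0,"rz": 0},{"tx": 0,"ty": 0,"tz": 0,"rx": 0,"ry": 0,"rz": 0},{"tx": 0,"ty": 0,"tz": 0,"rx": 0,"ry": 0,"rz": 0},{"tx": 0,"ty": 0,"tz": 0,"rx": 0,"ry": 0,"rz": 0},{"tx": 0,"ty": 0,"tz": 0,"rx": 0,"ry": 0,"rz": 0}], claw=50)

```text
t: 8.42
tool_pos: [0.5014, 0.3858, 0.1993]
ee_rot: [180.0, 0.0, 10.0]
force: [0.5, 0.4, -0.5]
gripper_width: 0.0505
grasp_force: 0.0
```

Request:
drive_tool(deltas=[{"tx": 0,"ty": 0,"tz": -0.1,"rx": 0,"ry": 0,"rz": 0},{"tx": 0,"ty": 0,"tz": -0.2,"rx": 0,"ry": 0,"rz": 0},{"tx": 0,"ty": 0,"tz": -0.3,"rx": 0,"ry": 0,"rz": 0},{"tx": 0,"ty": 0,"tz": -0.3,"rx": 0,"ry": 0,"rz": 0}])

```text
t: 8.75
tool_pos: [0.5037, 0.3872, 0.2812]
ee_rot: [-179.8, -0.5, 10.0]
force: [1.4, -0.6, 1.6]
gripper_width: 0.05
grasp_force: 0.0
```

```bash
python3 - <<'E'
from h import *
# tcp over grip point local x=-0.012 for fitting c (near .42,-.18)
plan((.44,.18,.26,35),(.41,-.03,.20,39.5))
c=calibration('side');im,d=get_image('side');u,w=proj([.5,.385,.165],c)[0].astype(int)
c2=calibration('scene');im2,d2=get_image('scene');u2,w2=proj([.5,.385,.165],c2)[0].astype(int)
cv2.imwrite('pics/h3.png',np.hstack([cv2.resize(i[b-50:b+50,a-50:a+50],(400,400),interpolation=cv2.INTER_CUBIC) for i,a,b in((im2,u2,w2),(im,u,w))]))
E
```

```text
t 8.75 at [0.5037 0.3872 0.2812] [-179.8   -0.5   10. ] w 50.0
{'tx': -0.396, 'ty': 0.772, 'tz': 0.079, 'rx': -0.001, 'ry': -0.006, 'rz': -0.291} rows>= 6.0
{'tx': -0.58, 'ty': 0.619, 'tz': 0.24, 'rx': -0.0, 'ry': 0.0, 'rz': -0.052} rows>= 6.0
```

View pics/h3.png

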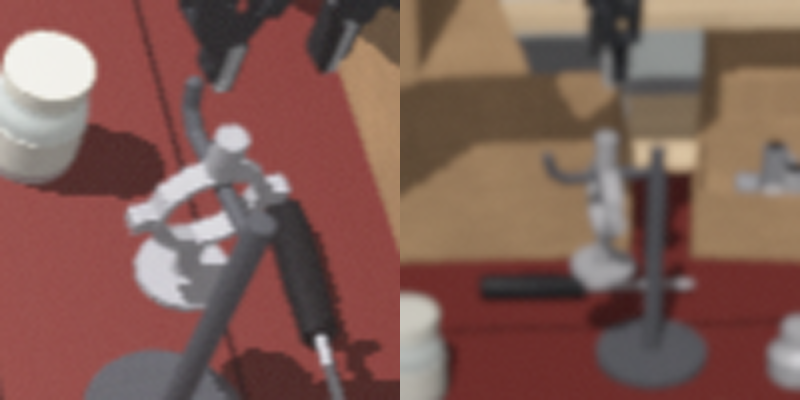

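The bracket hangs free on the bar: ring around the bar at (205,200) in the left panel. The fittings come next.

Request:
drive_tool(deltas=[{"tx": -0.396,"ty": 0.772,"tz": 0.079,"rx": 0,"ry": 0,"rz": -0.291},{"tx": -0.396,"ty": 0.772,"tz": 0.079,"rx": 0,"ry": 0,"rz": -0.291},{"tx": -0.396,"ty": 0.772,"tz": 0.079,"rx": 0,"ry": 0,"rz": -0.291},{"tx": -0.396,"ty": 0.772,"tz": 0.079,"rx": 0,"ry": 0,"rz": -0.291},{"tx": -0.396,"ty": 0.772,"tz": 0.079,"rx": 0,"ry": 0,"rz": -0.291},{"tx": -0.396,"ty": 0.772,"tz": 0.079,"rx": 0,"ry": 0,"rz": -0.291},{"tx": -0.396,"ty": 0.772,"tz": 0.079,"rx": 0,"ry": 0,"rz": -0.291}], claw=70)

```text
t: 9.43
tool_pos: [0.436, 0.1762, 0.253]
ee_rot: [-180.0, 0.2, 34.8]
force: [0.6, 1.1, 0.1]
gripper_width: 0.0702
grasp_force: 0.0
```

Request:
drive_tool(deltas=[{"tx": -0.58,"ty": 0.619,"tz": 0.24,"rx": 0,"ry": 0,"rz": -0.052},{"tx": -0.58,"ty": 0.619,"tz": 0.24,"rx": 0,"ry": 0,"rz": -0.052},{"tx": -0.58,"ty": 0.619,"tz": 0.24,"rx": 0,"ry": 0,"rz": -0.052},{"tx": -0.58,"ty": 0.619,"tz": 0.24,"rx": 0,"ry": 0,"rz": -0.052},{"tx": -0.58,"ty": 0.619,"tz": 0.24,"rx": 0,"ry": 0,"rz": -0.052},{"tx": -0.58,"ty": 0.619,"tz": 0.24,"rx": 0,"ry": 0,"rz": -0.052},{"tx": -0.58,"ty": 0.619,"tz": 0.24,"rx": 0,"ry": 0,"rz": -0.052}])

```text
t: 10.02
tool_pos: [0.4067, -0.033, 0.1932]
ee_rot: [-179.9, 0.1, 39.2]
force: [0.5, 0.4, 0.7]
gripper_width: 0.0698
grasp_force: 0.0
```

```bash
cat >> h.py <<'E'
def meas(cx,cy,z0=.0,n='wrist',save=None,r=.09):
    """fitting centre and yaw from the wrist depth"""
    c=calibration(n);im,d=get_image(n)
    if save:cv2.imwrite(save,im)
    P=cloud(d,c).reshape(-1,3);P=P[~np.isnan(P[:,0])]
    s=np.hypot(P[:,0]-cx,P[:,1]-cy)<r
    T=P[s&(P[:,2]>z0+.030)&(P[:,2]<z0+.041)];A=P[s&(P[:,2]>z0+.010)&(P[:,2]<z0+.041)]
    r1=cv2.minAreaRect((A[:,:2]*1000).astype(np.float32));r2=cv2.minAreaRect((T[:,:2]*1000).astype(np.float32))
    print(n,len(T),'all',np.round(r1[0],1),np.round(r1[1],1),round(r1[2],1),'cover',np.round(r2[0],1),np.round(r2[1],1),round(r2[2],1),'z',np.median(T[:,2]).round(4))
E
python3 - <<'E'
from h import *
plan((.4105,-.1866,.16,39.5))
E
```

```text
t 10.02 at [ 0.4067 -0.033   0.1932] [-1.799e+02  1.000e-01  3.920e+01] w 69.8
{'tx': -0.376, 'ty': 0.486, 'tz': 0.132, 'rx': -0.001, 'ry': 0.001, 'rz': -0.003} rows>= 4.0
```

Request:
drive_tool(deltas=[{"tx": -0.376,"ty": 0.486,"tz": 0.132,"rx": 0,"ry": 0,"rz": -0.003},{"tx": -0.376,"ty": 0.486,"tz": 0.132,"rx": 0,"ry": 0,"rz": -0.003},{"tx": -0.376,"ty": 0.486,"tz": 0.132,"rx": 0,"ry": 0,"rz": -0.003},{"tx": -0.376,"ty": 0.486,"tz": 0.132,"rx": 0,"ry": 0,"rz": -0.003},{"tx": -0.376,"ty": 0.486,"tz": 0.132,"rx": 0,"ry": 0,"rz": -0.003},{"tx": -0.376,"ty": 0.486,"tz": 0.132,"rx": 0,"ry": 0,"rz": -0.003},{"tx": -0.376,"ty": 0.486,"tz": 0.132,"rx": 0,"ry": 0,"rz": -0.003}])

```text
t: 10.6
tool_pos: [0.4127, -0.1836, 0.1615]
ee_rot: [-179.9, -0.0, 39.8]
force: [-0.4, 0.1, -0.2]
gripper_width: 0.07
grasp_force: 0.0
```

```bash
python3 - <<'E'
from h import *
meas(.42,-.179,save='pics/f1.png')
plan((.4105,-.1866,.009,39.5))
E
```

```text
wrist 6203 all [ 420.1 -178. ] [119.3  36.1] 39.3 cover [ 418.1 -180.1] [112.4  35.6] 38.8 z 0.0335
t 10.65 at [ 0.4127 -0.1834  0.1618] [-180.    -0.    39.8] w 69.7
{'tx': -0.016, 'ty': 0.005, 'tz': 0.611, 'rx': -0.0, 'ry': -0.0, 'rz': 0.004} rows>= 4.0
```

View pics/f1.png

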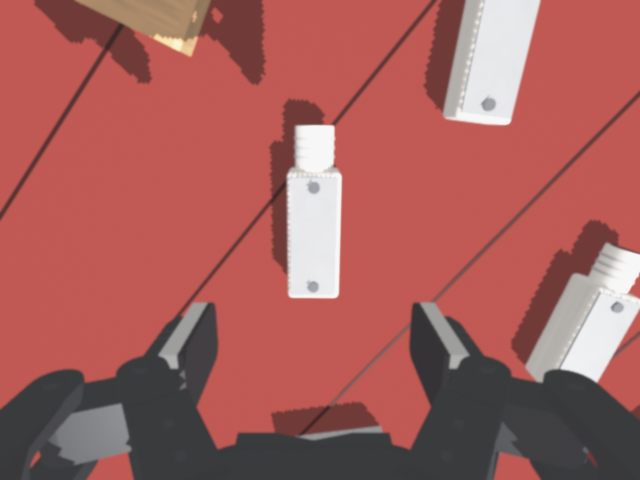

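The wrist view shows the fitting centred at (314,215), in line with the tool, hub at the top. Its centre is (0.420, -0.178), yaw 39.2°. I'll descend and grip.

Request:
drive_tool(deltas=[{"tx": -0.011,"ty": 0.002,"tz": 0.3,"rx": 0,"ry": 0,"rz": 0.007},{"tx": -0.011,"ty": 0.002,"tz": 0.5,"rx": 0,"ry": 0,"rz": 0.007},{"tx": -0.011,"ty": 0.002,"tz": 0.611,"rx": 0,"ry": 0,"rz": 0.007},{"tx": -0.011,"ty": 0.002,"tz": 0.611,"rx": 0,"ry": 0,"rz": 0.007},{"tx": -0.011,"ty": 0.002,"tz": 0.611,"rx": 0,"ry": 0,"rz": 0.007},{"tx": -0.011,"ty": 0.002,"tz": 0.611,"rx": 0,"ry": 0,"rz": 0.007}])

```text
t: 11.15
tool_pos: [0.4096, -0.185, 0.0084]
ee_rot: [-179.8, 0.0, 39.2]
force: [-0.0, -0.1, 1.2]
gripper_width: 0.0701
grasp_force: 0.0
```

Request:
drive_tool(deltas=[{"tx": 0,"ty": 0,"tz": 0,"rx": 0,"ry": 0,"rz": 0},{"tx": 0,"ty": 0,"tz": 0,"rx": 0,"ry": 0,"rz": 0},{"tx": 0,"ty": 0,"tz": 0,"rx": 0,"ry": 0,"rz": 0},{"tx": 0,"ty": 0,"tz": 0,"rx": 0,"ry": 0,"rz": 0},{"tx": 0,"ty": 0,"tz": 0,"rx": 0,"ry": 0,"rz": 0},{"tx": 0,"ty": 0,"tz": 0,"rx": 0,"ry": 0,"rz": 0}], claw=25, newtons=60)

```text
t: 11.65
tool_pos: [0.4125, -0.1881, 0.0118]
ee_rot: [179.7, -0.1, 39.1]
force: [-0.0, 2.4, 7.5]
gripper_width: 0.0348
grasp_force: 61.8
```

```bash
python3 - <<'E'
from h import *
x,y,z=state()['tool_pos']
plan((x,y,.12,39.2),(.44,-.03,.12,27),(.4804,.1637,.12,14.8),(.4804,.1637,.016,14.8))
E
```

```text
t 11.65 at [ 0.4125 -0.1881  0.0118] [ 1.797e+02 -1.000e-01  3.910e+01] w 34.8
{'tx': 0.001, 'ty': 0.002, 'tz': -0.433, 'rx': 0.003, 'ry': -0.001, 'rz': -0.001} rows>= 3.0
{'tx': 0.485, 'ty': -0.421, 'tz': -0.0, 'rx': 0.0, 'ry': -0.0, 'rz': 0.142} rows>= 4.0
{'tx': 0.496, 'ty': -0.617, 'tz': -0.0, 'rx': 0.0, 'ry': -0.0, 'rz': 0.142} rows>= 5.0
{'tx': 0.0, 'ty': -0.0, 'tz': 0.416, 'rx': 0.0, 'ry': 0.0, 'rz': 0.0} rows>= 3.0
```

Request:
drive_tool(deltas=[{"tx": 0,"ty": 0,"tz": -0.15,"rx": 0,"ry": 0,"rz": 0},{"tx": 0,"ty": 0,"tz": -0.3,"rx": 0,"ry": 0,"rz": 0},{"tx": 0,"ty": 0,"tz": -0.433,"rx": 0,"ry": 0,"rz": 0},{"tx": 0,"ty": 0,"tz": -0.433,"rx": 0,"ry": 0,"rz": 0},{"tx": 0,"ty": 0,"tz": -0.433,"rx": 0,"ry": 0,"rz": 0}])

```text
t: 12.07
tool_pos: [0.4124, -0.1885, 0.1208]
ee_rot: [179.6, -0.1, 39.1]
force: [-0.1, -0.2, -3.7]
gripper_width: 0.0348
grasp_force: 61.7
```

Request:
drive_tool(deltas=[{"tx": 0.485,"ty": -0.421,"tz": 0,"rx": 0,"ry": 0,"rz": 0.142},{"tx": 0.485,"ty": -0.421,"tz": 0,"rx": 0,"ry": 0,"rz": 0.142},{"tx": 0.485,"ty": -0.421,"tz": 0,"rx": 0,"ry": 0,"rz": 0.142},{"tx": 0.485,"ty": -0.421,"tz": 0,"rx": 0,"ry": 0,"rz": 0.142},{"tx": 0.485,"ty": -0.421,"tz": 0,"rx": 0,"ry": 0,"rz": 0.142},{"tx": 0.485,"ty": -0.421,"tz": 0,"rx": 0,"ry": 0,"rz": 0.142}])

```text
t: 12.57
tool_pos: [0.4367, -0.0263, 0.1158]
ee_rot: [-179.9, 0.1, 27.2]
force: [-0.6, -1.3, -2.5]
gripper_width: 0.0348
grasp_force: 61.6
```

Request:
drive_tool(deltas=[{"tx": 0.496,"ty": -0.617,"tz": 0,"rx": 0,"ry": 0,"rz": 0.142},{"tx": 0.496,"ty": -0.617,"tz": 0,"rx": 0,"ry": 0,"rz": 0.142},{"tx": 0.496,"ty": -0.617,"tz": 0,"rx": 0,"ry": 0,"rz": 0.142},{"tx": 0.496,"ty": -0.617,"tz": 0,"rx": 0,"ry": 0,"rz": 0.142},{"tx": 0.496,"ty": -0.617,"tz": 0,"rx": 0,"ry": 0,"rz": 0.142},{"tx": 0.496,"ty": -0.617,"tz": 0,"rx": 0,"ry": 0,"rz": 0.142},{"tx": 0.496,"ty": -0.617,"tz": 0,"rx": 0,"ry": 0,"rz": 0.142},{"tx": 0.496,"ty": -0.617,"tz": 0,"rx": 0,"ry": 0,"rz": 0.142}])

```text
t: 13.23
tool_pos: [0.478, 0.1635, 0.1161]
ee_rot: [180.0, 0.1, 14.7]
force: [-0.4, -0.7, -3.0]
gripper_width: 0.0347
grasp_force: 61.8
```

```bash
cat >> h.py <<'E'
def held(save=None):
    """pose of the held fitting relative to the TCP, in tool axes"""
    s=state();c=calibration('wrist');im,d=get_image('wrist')
    if save:cv2.imwrite(save,im)
    R=Ro.from_euler('xyz',s['ee_rot'],degrees=True);p=np.array(s['tool_pos'])
    L=R.inv().apply(cloud(d,c).reshape(-1,3)-p)
    for nm,x0,x1 in(('box',.015,.04),('hub',.045,.08)):
        Q=L[(L[:,0]>x0)&(L[:,0]<x1)&(abs(L[:,1])<.022)&(L[:,2]>-.045)&(L[:,2]<.02)]
        if len(Q)>20: print(nm,len(Q),'x max',np.percentile(Q[:,0],99.5).round(4),'y',np.percentile(Q[:,1],[1,99]).round(4),'top -z',(-np.percentile(Q[:,2],10)).round(4))
    Q=L[(L[:,0]>.01)&(L[:,0]<.04)&(abs(L[:,1])<.014)&(L[:,2]<-.01)&(L[:,2]>-.045)]
    f=np.linalg.lstsq(np.c_[Q[:,:2],np.ones(len(Q))],Q[:,2],rcond=None)[0];print('cover slope deg',np.degrees(f[:2]).round(1),'z at origin',f[2].round(4))
E
python3 - <<'E'
from h import *
held('pics/held1.png')
plan((.4804,.1637,.10,14.8),(.4804,.1637,.016,14.8))
E
```

```text
box 8640 x max 0.0399 y [-0.017   0.0179] top -z 0.0226
hub 7082 x max 0.0721 y [-0.0121  0.013 ] top -z 0.017
cover slope deg [0.2 0.2] z at origin -0.0218
t 13.28 at [0.4781 0.1631 0.1163] [1.80e+02 1.00e-01 1.46e+01] w 34.4
{'tx': 0.01, 'ty': -0.0, 'tz': 0.065, 'rx': 0.0, 'ry': 0.001, 'rz': -0.002} rows>= 1.0
{'tx': 0.0, 'ty': -0.0, 'tz': 0.336, 'rx': 0.0, 'ry': 0.0, 'rz': 0.0} rows>= 3.0
```

View pics/held1.png

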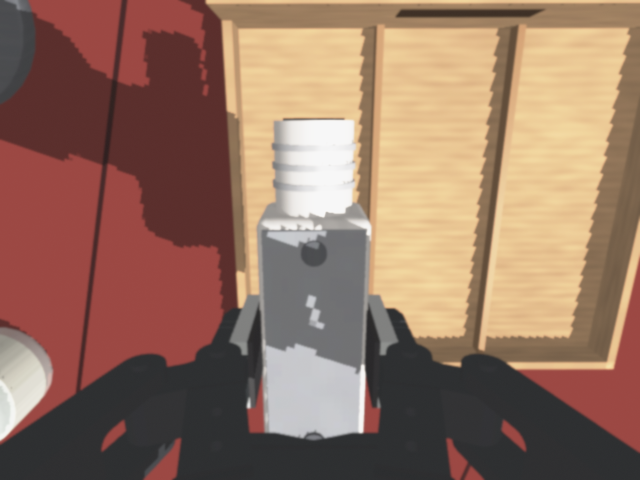

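It is held square, hub toward the tall end, and centred over the +y lane. The cover sits 22 mm above the TCP, so the underside is 12 mm below it. Lowering.

Request:
drive_tool(deltas=[{"tx": 0.01,"ty": 0,"tz": 0.065,"rx": 0,"ry": 0,"rz": -0.002},{"tx": 0.01,"ty": 0,"tz": 0.16,"rx": 0,"ry": 0,"rz": -0.002},{"tx": 0.01,"ty": 0,"tz": 0.26,"rx": 0,"ry": 0,"rz": -0.002},{"tx": 0.01,"ty": 0,"tz": 0.34,"rx": 0,"ry": 0,"rz": -0.002},{"tx": 0.01,"ty": 0,"tz": 0.38,"rx": 0,"ry": 0,"rz": -0.002},{"tx": 0.01,"ty": 0,"tz": 0.397,"rx": 0,"ry": 0,"rz": -0.002},{"tx": 0.01,"ty": 0,"tz": 0.397,"rx": 0,"ry": 0,"rz": -0.002},{"tx": 0.01,"ty": 0,"tz": 0.397,"rx": 0,"ry": 0,"rz": -0.002}])

```text
t: 13.95
tool_pos: [0.482, 0.1649, 0.019]
ee_rot: [180.0, -0.1, 14.8]
force: [1.2, -1.1, -2.4]
gripper_width: 0.0347
grasp_force: 61.8
```

Request:
drive_tool(deltas=[{"tx": 0,"ty": 0,"tz": 0.01,"rx": 0,"ry": 0,"rz": 0},{"tx": 0,"ty": 0,"tz": 0.01,"rx": 0,"ry": 0,"rz": 0},{"tx": 0,"ty": 0,"tz": 0.01,"rx": 0,"ry": 0,"rz": 0}])

```text
t: 14.2
tool_pos: [0.4817, 0.1656, 0.0163]
ee_rot: [180.0, -0.1, 14.9]
force: [-0.3, -0.4, -2.3]
gripper_width: 0.0343
grasp_force: 61.8
```

Request:
drive_tool(deltas=[{"tx": 0,"ty": 0,"tz": 0,"rx": 0,"ry": 0,"rz": 0},{"tx": 0,"ty": 0,"tz": 0,"rx": 0,"ry": 0,"rz": 0},{"tx": 0,"ty": 0,"tz": 0,"rx": 0,"ry": 0,"rz": 0},{"tx": 0,"ty": 0,"tz": 0,"rx": 0,"ry": 0,"rz": 0}], claw=44)

```text
t: 14.53
tool_pos: [0.4815, 0.1656, 0.016]
ee_rot: [180.0, -0.0, 14.9]
force: [-0.1, 0.3, 0.4]
gripper_width: 0.0441
grasp_force: 0.0
```

Request:
drive_tool(deltas=[{"tx": 0,"ty": 0,"tz": -0.1,"rx": 0,"ry": 0,"rz": 0},{"tx": 0,"ty": 0,"tz": -0.25,"rx": 0,"ry": 0,"rz": 0},{"tx": 0,"ty": 0,"tz": -0.4,"rx": 0,"ry": 0,"rz": 0},{"tx": 0,"ty": 0,"tz": -0.5,"rx": 0,"ry": 0,"rz": 0},{"tx": 0,"ty": 0,"tz": -0.5,"rx": 0,"ry": 0,"rz": 0}])

```text
t: 14.95
tool_pos: [0.4854, 0.1663, 0.1475]
ee_rot: [179.9, -0.7, 14.9]
force: [1.7, -0.0, 0.5]
gripper_width: 0.044
grasp_force: 0.0
```

```bash
python3 - <<'E'
from h import *
meas(.4918,.167,z0=.004)
# fitting near (.585,-.189) yaw 32.4, grip at local -12
plan((.53,-.02,.15,25),(.5749,-.1954,.15,32.4))
E
```

```text
wrist 7024 all [490.9 171.2] [165.4  85. ] 14.8 cover [491.5 167.9] [114.3  35.5] 14.9 z 0.0375
t 15.0 at [0.4839 0.166  0.1445] [180.   -0.4  14.9] w 44.3
{'tx': -0.013, 'ty': 0.767, 'tz': -0.022, 'rx': 0.001, 'ry': -0.005, 'rz': -0.118} rows>= 5.0
{'tx': -0.134, 'ty': 0.712, 'tz': 0.0, 'rx': -0.0, 'ry': 0.0, 'rz': -0.086} rows>= 5.0
```

Request:
drive_tool(deltas=[{"tx": -0.013,"ty": 0.767,"tz": -0.022,"rx": 0,"ry": -0.005,"rz": -0.118},{"tx": -0.013,"ty": 0.767,"tz": -0.022,"rx": 0,"ry": -0.005,"rz": -0.118},{"tx": -0.013,"ty": 0.767,"tz": -0.022,"rx": 0,"ry": -0.005,"rz": -0.118},{"tx": -0.013,"ty": 0.767,"tz": -0.022,"rx": 0,"ry": -0.005,"rz": -0.118},{"tx": -0.013,"ty": 0.767,"tz": -0.022,"rx": 0,"ry": -0.005,"rz": -0.118},{"tx": -0.013,"ty": 0.767,"tz": -0.022,"rx": 0,"ry": -0.005,"rz": -0.118}], claw=70)

```text
t: 15.5
tool_pos: [0.5276, -0.0257, 0.1449]
ee_rot: [180.0, 0.5, 24.8]
force: [-0.3, 0.4, 0.3]
gripper_width: 0.0701
grasp_force: 0.0
```

Request:
drive_tool(deltas=[{"tx": -0.134,"ty": 0.712,"tz": 0,"rx": 0,"ry": 0,"rz": -0.086},{"tx": -0.134,"ty": 0.712,"tz": 0,"rx": 0,"ry": 0,"rz": -0.086},{"tx": -0.134,"ty": 0.712,"tz": 0,"rx": 0,"ry": 0,"rz": -0.086},{"tx": -0.134,"ty": 0.712,"tz": 0,"rx": 0,"ry": 0,"rz": -0.086},{"tx": -0.134,"ty": 0.712,"tz": 0,"rx": 0,"ry": 0,"rz": -0.086},{"tx": -0.134,"ty": 0.712,"tz": 0,"rx": 0,"ry": 0,"rz": -0.086},{"tx": -0.134,"ty": 0.712,"tz": 0,"rx": 0,"ry": 0,"rz": -0.086}])

```text
t: 16.08
tool_pos: [0.5713, -0.1959, 0.1445]
ee_rot: [-179.7, 0.5, 32.3]
force: [-1.0, 0.1, 0.4]
gripper_width: 0.07
grasp_force: 0.0
```

```bash
python3 - <<'E'
from h import *
meas(.585,-.189)
plan((.5749,-.1954,.009,32.4))
E
```

```text
wrist 7189 all [ 586.9 -188.8] [119.4  36.1] 32.7 cover [ 584.8 -190. ] [113.7  35.5] 32.8 z 0.0335
t 16.13 at [ 0.5712 -0.1949  0.1446] [-179.7    0.5   32.4] w 70.0
{'tx': 0.016, 'ty': 0.012, 'tz': 0.542, 'rx': -0.003, 'ry': 0.006, 'rz': 0.0} rows>= 4.0
```

Request:
drive_tool(deltas=[{"tx": 0.018,"ty": 0.013,"tz": 0.25,"rx": 0,"ry": 0.005,"rz": -0.004},{"tx": 0.018,"ty": 0.013,"tz": 0.42,"rx": 0,"ry": 0.005,"rz": -0.004},{"tx": 0.018,"ty": 0.013,"tz": 0.538,"rx": 0,"ry": 0.005,"rz": -0.004},{"tx": 0.018,"ty": 0.013,"tz": 0.538,"rx": 0,"ry": 0.005,"rz": -0.004},{"tx": 0.018,"ty": 0.013,"tz": 0.538,"rx": 0,"ry": 0.005,"rz": -0.004},{"tx": 0.018,"ty": 0.013,"tz": 0.538,"rx": 0,"ry": 0.005,"rz": -0.004}])

```text
t: 16.63
tool_pos: [0.5769, -0.1957, 0.0123]
ee_rot: [-179.9, -0.0, 32.8]
force: [0.7, -0.7, 0.7]
gripper_width: 0.0698
grasp_force: 0.0
```

Request:
drive_tool(deltas=[{"tx": 0,"ty": 0,"tz": 0,"rx": 0,"ry": 0,"rz": 0},{"tx": 0,"ty": 0,"tz": 0,"rx": 0,"ry": 0,"rz": 0},{"tx": 0,"ty": 0,"tz": 0,"rx": 0,"ry": 0,"rz": 0},{"tx": 0,"ty": 0,"tz": 0,"rx": 0,"ry": 0,"rz": 0},{"tx": 0,"ty": 0,"tz": 0,"rx": 0,"ry": 0,"rz": 0},{"tx": 0,"ty": 0,"tz": 0,"rx": 0,"ry": 0,"rz": 0}], claw=25, newtons=60)

```text
t: 17.13
tool_pos: [0.5789, -0.1976, 0.0149]
ee_rot: [179.9, -0.2, 32.8]
force: [-0.0, 1.6, 7.6]
gripper_width: 0.0348
grasp_force: 62.6
```

```bash
python3 - <<'E'
from h import *
x,y,z=state()['tool_pos']
plan((x,y,.12,32.7),(.54,-.05,.12,23),(.4996,.0912,.12,14.8))
E
```

```text
t 17.13 at [ 0.5789 -0.1976  0.0149] [179.9  -0.2  32.8] w 34.8
{'tx': 0.001, 'ty': 0.001, 'tz': -0.42, 'rx': 0.001, 'ry': -0.002, 'rz': 0.001} rows>= 3.0
{'tx': 0.188, 'ty': -0.581, 'tz': -0.0, 'rx': 0.0, 'ry': -0.0, 'rz': 0.113} rows>= 4.0
{'tx': 0.072, 'ty': -0.583, 'tz': -0.0, 'rx': 0.0, 'ry': -0.0, 'rz': 0.095} rows>= 4.0
```

Request:
drive_tool(deltas=[{"tx": 0,"ty": 0,"tz": -0.15,"rx": 0,"ry": 0,"rz": 0},{"tx": 0,"ty": 0,"tz": -0.3,"rx": 0,"ry": 0,"rz": 0},{"tx": 0,"ty": 0,"tz": -0.42,"rx": 0,"ry": 0,"rz": 0},{"tx": 0,"ty": 0,"tz": -0.42,"rx": 0,"ry": 0,"rz": 0},{"tx": 0,"ty": 0,"tz": -0.42,"rx": 0,"ry": 0,"rz": 0}])

```text
t: 17.55
tool_pos: [0.5788, -0.1981, 0.1203]
ee_rot: [179.8, -0.2, 32.8]
force: [-0.2, 0.5, -2.4]
gripper_width: 0.0344
grasp_force: 61.7
```

Request:
drive_tool(deltas=[{"tx": 0.188,"ty": -0.581,"tz": 0,"rx": 0,"ry": 0,"rz": 0.113},{"tx": 0.188,"ty": -0.581,"tz": 0,"rx": 0,"ry": 0,"rz": 0.113},{"tx": 0.188,"ty": -0.581,"tz": 0,"rx": 0,"ry": 0,"rz": 0.113},{"tx": 0.188,"ty": -0.581,"tz": 0,"rx": 0,"ry": 0,"rz": 0.113},{"tx": 0.188,"ty": -0.581,"tz": 0,"rx": 0,"ry": 0,"rz": 0.113}])

```text
t: 17.97
tool_pos: [0.5339, -0.0441, 0.1141]
ee_rot: [-179.6, 0.2, 23.3]
force: [0.2, -0.3, -2.7]
gripper_width: 0.0344
grasp_force: 62.0
```

Request:
drive_tool(deltas=[{"tx": 0.072,"ty": -0.583,"tz": 0,"rx": 0,"ry": 0,"rz": 0.095},{"tx": 0.072,"ty": -0.583,"tz": 0,"rx": 0,"ry": 0,"rz": 0.095},{"tx": 0.072,"ty": -0.583,"tz": 0,"rx": 0,"ry": 0,"rz": 0.095},{"tx": 0.072,"ty": -0.583,"tz": 0,"rx": 0,"ry": 0,"rz": 0.095},{"tx": 0.072,"ty": -0.583,"tz": 0,"rx": 0,"ry": 0,"rz": 0.095},{"tx": 0.072,"ty": -0.583,"tz": 0,"rx": 0,"ry": 0,"rz": 0.095},{"tx": 0.072,"ty": -0.583,"tz": 0,"rx": 0,"ry": 0,"rz": 0.095}])

```text
t: 18.55
tool_pos: [0.4967, 0.0911, 0.1162]
ee_rot: [-179.9, 0.1, 14.9]
force: [0.5, 0.3, -2.7]
gripper_width: 0.0347
grasp_force: 62.3
```

```bash
python3 - <<'E'
from h import *
held('pics/held2.png')
plan((.4996,.0912,.02,14.8))
E
```

```text
box 8291 x max 0.0399 y [-0.017   0.0179] top -z 0.0195
hub 6589 x max 0.0713 y [-0.0122  0.0131] top -z 0.0139
cover slope deg [0.9 0.1] z at origin -0.019
t 18.6 at [0.4971 0.0907 0.1164] [-1.799e+02  1.000e-01  1.480e+01] w 34.5
{'tx': 0.011, 'ty': 0.001, 'tz': 0.386, 'rx': -0.001, 'ry': 0.001, 'rz': 0.001} rows>= 3.0
```

Request:
drive_tool(deltas=[{"tx": 0.011,"ty": 0.001,"tz": 0.1,"rx": 0,"ry": 0,"rz": 0},{"tx": 0.011,"ty": 0.001,"tz": 0.2,"rx": 0,"ry": 0,"rz": 0},{"tx": 0.011,"ty": 0.001,"tz": 0.3,"rx": 0,"ry": 0,"rz": 0},{"tx": 0.011,"ty": 0.001,"tz": 0.36,"rx": 0,"ry": 0,"rz": 0},{"tx": 0.011,"ty": 0.001,"tz": 0.385,"rx": 0,"ry": 0,"rz": 0},{"tx": 0.011,"ty": 0.001,"tz": 0.392,"rx": 0,"ry": 0,"rz": 0},{"tx": 0.011,"ty": 0.001,"tz": 0.392,"rx": 0,"ry": 0,"rz": 0},{"tx": 0.011,"ty": 0.001,"tz": 0.392,"rx": 0,"ry": 0,"rz": 0}])

```text
t: 19.27
tool_pos: [0.5007, 0.0913, 0.0195]
ee_rot: [-179.9, -0.0, 14.8]
force: [0.9, -0.2, -2.7]
gripper_width: 0.0345
grasp_force: 62.3
```

Request:
drive_tool(deltas=[{"tx": 0,"ty": 0,"tz": 0.004,"rx": 0,"ry": 0,"rz": 0},{"tx": 0,"ty": 0,"tz": 0.004,"rx": 0,"ry": 0,"rz": 0}])

```text
t: 19.43
tool_pos: [0.5008, 0.0917, 0.0189]
ee_rot: [-180.0, -0.1, 14.9]
force: [-1.1, -2.2, 1.9]
gripper_width: 0.0348
grasp_force: 62.8
```

Request:
drive_tool(deltas=[{"tx": 0,"ty": 0,"tz": 0,"rx": 0,"ry": 0,"rz": 0},{"tx": 0,"ty": 0,"tz": 0,"rx": 0,"ry": 0,"rz": 0},{"tx": 0,"ty": 0,"tz": 0,"rx": 0,"ry": 0,"rz": 0},{"tx": 0,"ty": 0,"tz": 0,"rx": 0,"ry": 0,"rz": 0}], claw=46)

```text
t: 19.77
tool_pos: [0.5001, 0.0924, 0.0183]
ee_rot: [-179.9, -0.0, 14.9]
force: [-1.3, -0.5, 0.6]
gripper_width: 0.0462
grasp_force: 0.0
```

Request:
drive_tool(deltas=[{"tx": 0,"ty": 0,"tz": -0.1,"rx": 0,"ry": 0,"rz": 0},{"tx": 0,"ty": 0,"tz": -0.25,"rx": 0,"ry": 0,"rz": 0},{"tx": 0,"ty": 0,"tz": -0.4,"rx": 0,"ry": 0,"rz": 0},{"tx": 0,"ty": 0,"tz": -0.5,"rx": 0,"ry": 0,"rz": 0},{"tx": 0,"ty": 0,"tz": -0.5,"rx": 0,"ry": 0,"rz": 0}])

```text
t: 20.18
tool_pos: [0.5043, 0.0925, 0.15]
ee_rot: [179.9, -0.6, 14.9]
force: [1.2, 0.3, 1.5]
gripper_width: 0.0462
grasp_force: 0.0
```

```bash
python3 - <<'E'
from h import *
meas(.511,.094,z0=.004,r=.07)
# fitting (.488,-.3946) yaw 23, grip at local -12
plan((.49,-.10,.15,20),(.48,-.26,.15,22),(.477,-.3993,.145,23))
E
```

```text
wrist 8283 all [507.6 109.2] [119.8 108.7] 14.8 cover [503.4 119.1] [114.1  87.4] 15.5 z 0.0375
t 20.23 at [0.5027 0.0924 0.147 ] [180.   -0.4  14.9] w 46.1
{'tx': -0.247, 'ty': 0.731, 'tz': -0.014, 'rx': 0.0, 'ry': -0.005, 'rz': -0.059} rows>= 5.0
{'tx': -0.256, 'ty': 0.588, 'tz': 0.0, 'rx': -0.0, 'ry': 0.0, 'rz': -0.023} rows>= 4.0
{'tx': -0.22, 'ty': 0.512, 'tz': 0.02, 'rx': 0.0, 'ry': 0.0, 'rz': -0.012} rows>= 4.0
```

Request:
drive_tool(deltas=[{"tx": -0.247,"ty": 0.731,"tz": -0.014,"rx": 0,"ry": 0,"rz": -0.059},{"tx": -0.247,"ty": 0.731,"tz": -0.014,"rx": 0,"ry": 0,"rz": -0.059},{"tx": -0.247,"ty": 0.731,"tz": -0.014,"rx": 0,"ry": 0,"rz": -0.059},{"tx": -0.247,"ty": 0.731,"tz": -0.014,"rx": 0,"ry": 0,"rz": -0.059},{"tx": -0.247,"ty": 0.731,"tz": -0.014,"rx": 0,"ry": 0,"rz": -0.059},{"tx": -0.247,"ty": 0.731,"tz": -0.014,"rx": 0,"ry": 0,"rz": -0.059}], claw=70)

```text
t: 20.73
tool_pos: [0.4862, -0.1045, 0.1451]
ee_rot: [-179.9, 0.1, 19.7]
force: [-0.3, -0.3, -0.4]
gripper_width: 0.0697
grasp_force: 0.0
```

Request:
drive_tool(deltas=[{"tx": -0.256,"ty": 0.588,"tz": 0,"rx": 0,"ry": 0,"rz": -0.023},{"tx": -0.256,"ty": 0.588,"tz": 0,"rx": 0,"ry": 0,"rz": -0.023},{"tx": -0.256,"ty": 0.588,"tz": 0,"rx": 0,"ry": 0,"rz": -0.023},{"tx": -0.256,"ty": 0.588,"tz": 0,"rx": 0,"ry": 0,"rz": -0.023},{"tx": -0.256,"ty": 0.588,"tz": 0,"rx": 0,"ry": 0,"rz": -0.023}])

```text
t: 21.15
tool_pos: [0.4764, -0.2651, 0.145]
ee_rot: [-180.0, 0.1, 21.7]
force: [0.0, 0.7, 0.5]
gripper_width: 0.0696
grasp_force: 0.0
```

Request:
drive_tool(deltas=[{"tx": -0.22,"ty": 0.512,"tz": 0.02,"rx": 0,"ry": 0,"rz": -0.012},{"tx": -0.22,"ty": 0.512,"tz": 0.02,"rx": 0,"ry": 0,"rz": -0.012},{"tx": -0.22,"ty": 0.512,"tz": 0.02,"rx": 0,"ry": 0,"rz": -0.012},{"tx": -0.22,"ty": 0.512,"tz": 0.02,"rx": 0,"ry": 0,"rz": -0.012},{"tx": -0.22,"ty": 0.512,"tz": 0.02,"rx": 0,"ry": 0,"rz": -0.012},{"tx": -0.22,"ty": 0.512,"tz": 0.02,"rx": 0,"ry": 0,"rz": -0.012},{"tx": -0.22,"ty": 0.512,"tz": 0.02,"rx": 0,"ry": 0,"rz": -0.012}])

```text
t: 21.73
tool_pos: [0.474, -0.3974, 0.1397]
ee_rot: [-179.7, 0.0, 23.0]
force: [0.3, -0.2, -0.5]
gripper_width: 0.07
grasp_force: 0.0
```

```bash
python3 - <<'E'
from h import *
meas(.488,-.3946)
plan((.477,-.3993,.009,23))
E
```

```text
wrist 7363 all [ 489.8 -394.1] [119.1  36.2] 22.7 cover [ 487.9 -394.7] [114.8  35.3] 22.5 z 0.0335
t 21.78 at [ 0.4742 -0.3974  0.1401] [-179.8    0.    23. ] w 70.0
{'tx': 0.007, 'ty': 0.013, 'tz': 0.524, 'rx': -0.002, 'ry': 0.0, 'rz': 0.001} rows>= 4.0
```

Request:
drive_tool(deltas=[{"tx": 0.014,"ty": 0.011,"tz": 0.25,"rx": 0,"ry": 0,"rz": 0.004},{"tx": 0.014,"ty": 0.011,"tz": 0.42,"rx": 0,"ry": 0,"rz": 0.004},{"tx": 0.014,"ty": 0.011,"tz": 0.52,"rx": 0,"ry": 0,"rz": 0.004},{"tx": 0.014,"ty": 0.011,"tz": 0.52,"rx": 0,"ry": 0,"rz": 0.004},{"tx": 0.014,"ty": 0.011,"tz": 0.52,"rx": 0,"ry": 0,"rz": 0.004},{"tx": 0.014,"ty": 0.011,"tz": 0.52,"rx": 0,"ry": 0,"rz": 0.004}])

```text
t: 22.28
tool_pos: [0.4792, -0.4002, 0.0124]
ee_rot: [-180.0, -0.0, 22.7]
force: [0.3, -0.7, 0.8]
gripper_width: 0.0699
grasp_force: 0.0
```

Request:
drive_tool(deltas=[{"tx": 0,"ty": 0,"tz": 0,"rx": 0,"ry": 0,"rz": 0},{"tx": 0,"ty": 0,"tz": 0,"rx": 0,"ry": 0,"rz": 0},{"tx": 0,"ty": 0,"tz": 0,"rx": 0,"ry": 0,"rz": 0},{"tx": 0,"ty": 0,"tz": 0,"rx": 0,"ry": 0,"rz": 0},{"tx": 0,"ty": 0,"tz": 0,"rx": 0,"ry": 0,"rz": 0},{"tx": 0,"ty": 0,"tz": 0,"rx": 0,"ry": 0,"rz": 0}], claw=25, newtons=60)

```text
t: 22.78
tool_pos: [0.4799, -0.402, 0.0142]
ee_rot: [179.9, -0.1, 22.6]
force: [-0.6, 2.4, 7.5]
gripper_width: 0.0346
grasp_force: 62.7
```

```bash
python3 - <<'E'
from h import *
x,y,z=state()['tool_pos']
plan((x,y,.12,22.7),(.50,-.19,.12,18),(.5188,.0187,.12,14.8))
E
```

```text
t 22.78 at [ 0.4799 -0.402   0.0142] [ 1.799e+02 -1.000e-01  2.260e+01] w 34.6
{'tx': 0.001, 'ty': 0.001, 'tz': -0.423, 'rx': 0.002, 'ry': -0.001, 'rz': -0.001} rows>= 3.0
{'tx': 0.402, 'ty': -0.751, 'tz': -0.0, 'rx': 0.0, 'ry': -0.0, 'rz': 0.055} rows>= 6.0
{'tx': 0.329, 'ty': -0.771, 'tz': -0.0, 'rx': 0.0, 'ry': -0.0, 'rz': 0.037} rows>= 6.0
```

Request:
drive_tool(deltas=[{"tx": 0,"ty": 0,"tz": -0.15,"rx": 0,"ry": 0,"rz": 0},{"tx": 0,"ty": 0,"tz": -0.3,"rx": 0,"ry": 0,"rz": 0},{"tx": 0,"ty": 0,"tz": -0.423,"rx": 0,"ry": 0,"rz": 0},{"tx": 0,"ty": 0,"tz": -0.423,"rx": 0,"ry": 0,"rz": 0},{"tx": 0,"ty": 0,"tz": -0.423,"rx": 0,"ry": 0,"rz": 0}])

```text
t: 23.2
tool_pos: [0.4798, -0.4025, 0.1204]
ee_rot: [179.7, -0.1, 22.6]
force: [-0.3, -1.1, -3.5]
gripper_width: 0.0344
grasp_force: 61.7
```

Request:
drive_tool(deltas=[{"tx": 0.402,"ty": -0.751,"tz": 0,"rx": 0,"ry": 0,"rz": 0.055},{"tx": 0.402,"ty": -0.751,"tz": 0,"rx": 0,"ry": 0,"rz": 0.055},{"tx": 0.402,"ty": -0.751,"tz": 0,"rx": 0,"ry": 0,"rz": 0.055},{"tx": 0.402,"ty": -0.751,"tz": 0,"rx": 0,"ry": 0,"rz": 0.055},{"tx": 0.402,"ty": -0.751,"tz": 0,"rx": 0,"ry": 0,"rz": 0.055},{"tx": 0.402,"ty": -0.751,"tz": 0,"rx": 0,"ry": 0,"rz": 0.055},{"tx": 0.402,"ty": -0.751,"tz": 0,"rx": 0,"ry": 0,"rz": 0.055}])

```text
t: 23.78
tool_pos: [0.4976, -0.1854, 0.115]
ee_rot: [-179.7, 0.2, 18.1]
force: [0.4, -0.4, -2.2]
gripper_width: 0.0346
grasp_force: 62.1
```

Request:
drive_tool(deltas=[{"tx": 0.329,"ty": -0.771,"tz": 0,"rx": 0,"ry": 0,"rz": 0.037},{"tx": 0.329,"ty": -0.771,"tz": 0,"rx": 0,"ry": 0,"rz": 0.037},{"tx": 0.329,"ty": -0.771,"tz": 0,"rx": 0,"ry": 0,"rz": 0.037},{"tx": 0.329,"ty": -0.771,"tz": 0,"rx": 0,"ry": 0,"rz": 0.037},{"tx": 0.329,"ty": -0.771,"tz": 0,"rx": 0,"ry": 0,"rz": 0.037},{"tx": 0.329,"ty": -0.771,"tz": 0,"rx": 0,"ry": 0,"rz": 0.037},{"tx": 0.329,"ty": -0.771,"tz": 0,"rx": 0,"ry": 0,"rz": 0.037},{"tx": 0.329,"ty": -0.771,"tz": 0,"rx": 0,"ry": 0,"rz": 0.037}])

```text
t: 24.45
tool_pos: [0.5177, 0.0189, 0.1164]
ee_rot: [-179.9, 0.1, 14.7]
force: [-0.1, 0.4, -2.4]
gripper_width: 0.0348
grasp_force: 62.4
```

```bash
python3 - <<'E'
from h import *
held('pics/held3.png')
plan((.5188,.0187,.02,14.8))
E
```

```text
box 8367 x max 0.0399 y [-0.0169  0.0179] top -z 0.0202
hub 6740 x max 0.0716 y [-0.0122  0.0131] top -z 0.0147
cover slope deg [0.6 0.1] z at origin -0.0196
t 24.5 at [0.5177 0.0183 0.1166] [-1.799e+02  1.000e-01  1.460e+01] w 34.7
{'tx': 0.005, 'ty': 0.0, 'tz': 0.386, 'rx': -0.001, 'ry': 0.001, 'rz': -0.002} rows>= 3.0
```

Request:
drive_tool(deltas=[{"tx": 0.005,"ty": 0,"tz": 0.1,"rx": 0,"ry": 0,"rz": -0.002},{"tx": 0.005,"ty": 0,"tz": 0.2,"rx": 0,"ry": 0,"rz": -0.002},{"tx": 0.005,"ty": 0,"tz": 0.3,"rx": 0,"ry": 0,"rz": -0.002},{"tx": 0.005,"ty": 0,"tz": 0.36,"rx": 0,"ry": 0,"rz": -0.002},{"tx": 0.005,"ty": 0,"tz": 0.388,"rx": 0,"ry": 0,"rz": -0.002},{"tx": 0.005,"ty": 0,"tz": 0.398,"rx": 0,"ry": 0,"rz": -0.002},{"tx": 0.005,"ty": 0,"tz": 0.398,"rx": 0,"ry": 0,"rz": -0.002},{"tx": 0.005,"ty": 0,"tz": 0.398,"rx": 0,"ry": 0,"rz": -0.002}])

```text
t: 25.17
tool_pos: [0.5199, 0.0187, 0.0184]
ee_rot: [-179.9, -0.0, 14.8]
force: [0.1, 0.6, -3.3]
gripper_width: 0.0348
grasp_force: 62.7
```

Request:
drive_tool(deltas=[{"tx": 0,"ty": 0,"tz": 0,"rx": 0,"ry": 0,"rz": 0},{"tx": 0,"ty": 0,"tz": 0,"rx": 0,"ry": 0,"rz": 0},{"tx": 0,"ty": 0,"tz": 0,"rx": 0,"ry": 0,"rz": 0},{"tx": 0,"ty": 0,"tz": 0,"rx": 0,"ry": 0,"rz": 0}], claw=44)

```text
t: 25.5
tool_pos: [0.5196, 0.0201, 0.0182]
ee_rot: [-179.9, -0.0, 14.9]
force: [0.4, 0.1, 0.1]
gripper_width: 0.0443
grasp_force: 0.0
```

Request:
drive_tool(deltas=[{"tx": 0,"ty": 0,"tz": -0.1,"rx": 0,"ry": 0,"rz": 0},{"tx": 0,"ty": 0,"tz": -0.25,"rx": 0,"ry": 0,"rz": 0},{"tx": 0,"ty": 0,"tz": -0.4,"rx": 0,"ry": 0,"rz": 0},{"tx": 0,"ty": 0,"tz": -0.6,"rx": 0,"ry": 0,"rz": 0},{"tx": 0,"ty": 0,"tz": -0.7,"rx": 0,"ry": 0,"rz": 0},{"tx": 0,"ty": 0,"tz": -0.7,"rx": 0,"ry": 0,"rz": 0}])

```text
t: 26.0
tool_pos: [0.5241, 0.0197, 0.2018]
ee_rot: [179.8, -0.8, 14.9]
force: [1.4, -0.3, 1.2]
gripper_width: 0.0444
grasp_force: 0.0
```

```bash
python3 - <<'E'
from h import *
s=state();print(s['t'],s['tool_pos'],s['force'])
im,d=get_image('wrist');im2,d2=get_image('scene')
c=calibration('scene')
cv2.imwrite('pics/fin.png',np.hstack([cv2.resize(im,(400,300)),cv2.resize(im2[150:330,280:520],(400,300))]))
E
```

```text
26.0 [0.52406051 0.01971466 0.20175077] [ 1.37219072 -0.34726552  1.2292693 ]
```

View pics/fin.png

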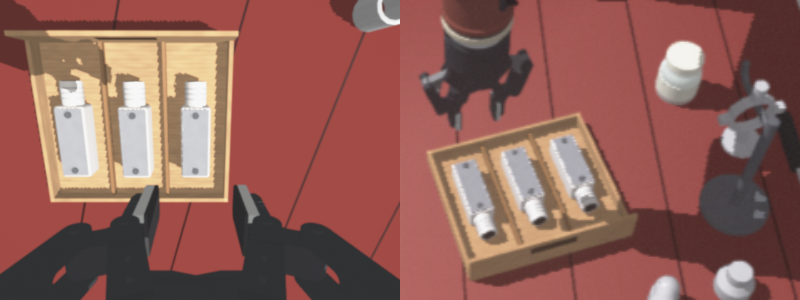

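All three fittings lie flat in their lanes, covers up and hubs toward the tall end: left panel at (72,130), (134,130) and (195,130). The bracket still hangs on the hook, at (745,110) in the right panel, and the gripper is clear.

```bash
python3 -c "
from plant import *
print(hand_in())"
```

```text
the job is handed in; nothing more can be done
None
```

The bracket hangs by its ring on the hook, released, and the three fittings lie flat in the tray, one per lane, covers up and hubs toward the tall end; the job was handed in at about 26 s, and the verdict was not reported back.

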